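# Put the washed omelette pans away on the hook under the shelf

### The job

Put the three washed omelette pans away: lift them out of the drying rack and hang them by their handle eyes on the long hook under the shelf, mouths to the front, the largest first, then the middle one, then the smallest, so that each nests in the one before. Then push the set back along the hook until the handles lie together, tight against the hook's stop collar, and let it hang by itself. Do not let a pan fall, and leave the cutting board standing in the rack and the bottle, jar and salt shaker standing in their places.

Things in the scene. Friction and masses are not known exactly. Their poses are not given: they have to be found in the camera images.
- large_pan: Largest of three plain steel rectangular omelette pans, 0.2-0.35 kg. Origin: top of the slot inside the handle's arch, the eye by which it hangs. z up along the handle, x from mouth to floor of the bowl (mouth faces -x). Handle: two strips 6 mm thick, 40 mm wide over both, 20 mm slot between, 10 mm above the origin to -36 mm straight (grasp across y here), bent 12 mm forward below that.
- medium_pan: The middle-sized omelette pan: same handle, origin and axes as the large one, 0.16-0.26 kg. Hanging freely, each pan's z is upright within about 3 degrees. At the start each pan stands on its lower rim in one of the rack's slots, handle up, leaning back (its z tips toward its +x) by 0.12 to 0.16 rad; which slot is which varies.
- small_pan: The smallest omelette pan: same handle, origin and axes as the others, 0.12-0.2 kg. When nested the handles touch, about 6.5 mm apart along x. To nest, a pan is lowered onto the hook with its origin at least 33 mm in front of that of the pan before (else the bowls catch), then slides back into it.
- large_bowl (a point): Middle of the large pan's bowl, 124 mm below the pan's origin and in the handle plane. Bowl 135 mm wide, 125 mm high over the rolled rim, sides sloping in 9 mm to the floor. Rim plane 12 mm before the handle plane, outside of the floor 17 mm behind it; lowest point 187 mm below the pan's origin.
- medium_bowl (a point): Middle of the medium pan's bowl, 124 mm below that pan's origin. Bowl 113 mm wide, 103 mm high over the rim; depth and planes as the large one; lowest point 176 mm below the pan's origin.
- small_bowl (a point): Middle of the small pan's bowl, 124 mm below that pan's origin. Bowl 91 mm wide, 81 mm high over the rim; depth and planes as the large one; lowest point 165 mm below the pan's origin.
- hook_stop (a point): Home end of the long hook: point on top of its level round rod (8 mm thick, its top 240 mm above the table) at the front face of the stop collar (29 mm disc; no eye passes). x along the hook from tip to root, y left, z up. The shelf's board begins 10.5 mm in front of this point and lies 16 to 22 mm above it, so the hook's last stretch is under it. Home: large pan's origin at x = -3 mm, medium -9, small -16.
- hook_tip (a point): On top of the hook's rod where its straight part ends, 97 mm in front of hook_stop. From here the rod turns up at 45 degrees, 12 mm forward and 12 mm up; its round end reaches 16 mm in front of and 12 mm above this point.
- shelf: Steel table-top shelf on four legs, 190 mm deep, 360 mm wide, 262 mm high; tins and jars up to 107 mm tall stand on its rear half. Origin on the table under its middle; x from front to back. The hook runs under its middle and 102 mm out in front.
- rack: Drying rack: tray 262 mm along x, 172 mm along y, with five upright wire hoops across it at x = -104, -52, 0, 52, 104 mm (81 mm high, about 130 mm wide) that make four slots. Things stand on rails 18 mm above the table and lean back on the hoop behind them. Origin under its middle, on the table.
- board: Small wooden cutting board, 120 mm wide, 150 mm high, 10 mm thick, with a hand hole near its top, leaning in one of the rack's four slots. Origin at the hand hole's middle, on the front face, 120 mm above its lower edge; z up along the board. It stays where it is.
- squeeze_bottle: Sauce squeeze bottle, 60 to 68 mm thick, 214 mm tall, upright; origin under its foot. It stays where it is.
- pepper_jar: Glass jar of pickled peppers, 86 mm over the lid, 137 mm tall, upright; origin under its foot. It stays where it is.
- salt_shaker: Glass salt shaker, 44 mm thick, 90 mm tall, upright; origin under its foot. It stays where it is.

How it is judged:
By the outcome, as a careful person would: the job done as asked, in the order asked, and still so for the second after the job is handed in, with the robot touching nothing.
It also fails if it takes over 72 s, if anything falls off the work surface, if the arm or the gripper's body presses on something with over 40 N, if the wrist force passes 120 N, or if a joint passes its speed limit or range.

### The arm

A 6-joint arm with a two-finger parallel gripper is mounted at the origin on a cart in front of the work surface, level with it; the furniture and walls round the work are solid. World frame = base frame: x ahead of the robot, y to its left, z up, the work surface at z = 0. Lengths are in m, angles in degrees, forces in N, time in s.
With the tool pointing down it reaches from about 0.3 to 0.75 m from the base axis. Payload 8.5 kg.
Tool frame: the origin (TCP) lies between the finger pads; the fingertips stand 19 mm ahead of it and the grasp point (between the pads) is the TCP; z points along the fingers, y is the line along which they close (so a half turn about z gives the same grasp; the last joint's range is limited). The gripper opens to 85 mm and grips with 20 to 120 N. Pads are 22 mm wide; open, the fingers measure 114 mm over their backs; the gripper's body (76 mm by 85 mm) begins 54 mm behind the grasp point. The pads swing forward as they close: fully open they stand 13 mm farther back than shut.
Start: joints at [-76.45, 21.807, 74.336, -0, 83.858, -12.336], TCP at [0.24, -0.495, 0.25] pointing down, gripper open.
Joint ranges: [-178.18, 178.18], [-50.72, 133.34], [12.68, 142.11], [-81.47, 261.47], [9.98, 163.14], [-165.26, 165.26]. Speed limits (degrees/s): [136.94, 136.94, 180, 180, 180, 180].

### API

Orientations are given as a 3x3 rotation matrix whose columns are the frame's x, y, z axes.
In Python, from rig import env, optics gives the robot as it stands.
- The arm moves only by the tool arm_command, never from a script. Its argument "commands" is one flat list of numbers, 7 for each row, row after row: the closure, from -1 (fully open) to 1 (shut), so that 0 is half open, then the shift along the tool's x, y, z as a fraction of full scale, then the turn, a rotation vector about the tool's x, y, z as a fraction of full scale. A call has 1 to 12 rows; each row is the pose to reach, as a shift and turn from the pose commanded when the call began, along the tool's axes at that moment; what a row does not reach only later rows make up. Full scale, the value 1, is 500 mm for a shift and 120 degrees for a turn. A row lasts 1/12 s, in which the tool goes at most 41.7 mm and 7.16 degrees, less where a joint would pass 70% of its speed; a pose out of reach is approached as far as the arm can. A call with a number of a shift or a turn outside -1 to 1 is refused whole. A call with a gripper value outside its range is refused whole. The fingers move at their own pace and stop on an object; "newtons" is the grip in N (left out, the last holds). Time passes only in rows, so rows that repeat a pose let the fingers close. It gives the time, the measured TCP pose, the force, the opening and the grip force at its end, in the units of the state.
- env.observe(): the state, without advancing time (a new reading comes with each control period).
- optics.get_image(name): name is "scene" or "top" or "wrist"; returns a dict with "image" (480x640x3 uint8, red, green, blue), "intrinsics" (3x3 intrinsics, pixels), "k1" (the pictures are not rectified: a ray, as slopes to the right and down, at radius r is drawn at 1 + k1 r^2 times it, then the intrinsics apply), "origin" and "orientation" of the camera in the world; the wrist camera has in their place "tool_from_camera" (4x4, takes a point from camera to tool coordinates, whose origin is the TCP and whose axes are the flange's). Camera axes: x right, y down, z forward; pixel columns grow to the right and rows downward; lengths in m; the calibration is good to about 2 mm. A picture is of the moment at which its call begins: read the wrist's pose just before it. There is no depth.
- env.close_job(): hands the job in; it is judged then, once.
The state is a dict: "time_s": time; "q": joint angles; "qvel": joint speeds; "joint_efforts": joint torques, N m; "position": TCP position; "tool_rot": TCP orientation; "ft_force": force on the tool from outside, world axes, zero at the start; "wrist_torque": the same for the moment, N m; "grip_width": finger opening in m; "gripper_force": force on a finger pad.
Only numpy, scipy, OpenCV 4.12 (cv2) and the standard library are available. Lean on these libraries where they do the work, as an engineer would, in place of code of your own. Each camera call takes 0.05 s, during which the arm holds its last target. There are 200 camera calls.

## Working session

There is one attempt and no reset: what is moved stays moved. The work goes in short steps, Python scripts to look and compute and a tool call to move; the robot and the scene stay as the last step left them, time stands still between calls to the robot, and variables do not carry over. Pictures are saved under pics/ and viewed, at most 10 in all, crops included, and the job is handed in when it is done.

Besides the shell and the picture viewer there is one more tool, called after "Request:" as name(argument=value, ...) on one line, values as JSON. arm_command: Moves the arm, as the interface text tells. Shift numbers are shares of 500 mm and turn numbers shares of 120 degrees, none past 1 either way. Its arguments: {"type":"object","properties":{"commands":{"type":"array","items":{"type":"number"}},"newtons":{"type":"number"}},"required":["commands"]}

```bash
ls; mkdir -p pics
cat > h.py <<'E'
import sys; sys.path.insert(0,'.')
import numpy as np, cv2
from rig import env, optics
def cam(n):
    s=env.observe(); d=optics.get_image(n)
    if n=='wrist':
        T=np.array(d['tool_from_camera']); R=np.array(s['tool_rot']); p=np.array(s['position'])
        d['origin']=R@T[:3,3]+p; d['orientation']=R@T[:3,:3]
    return d
def proj(d,P):
    P=np.atleast_2d(P); c=(P-np.array(d['origin']))@np.array(d['orientation']); s=c[:,:2]/c[:,2:]
    s=s*(1+d['k1']*(s**2).sum(1,keepdims=True)); K=np.array(d['intrinsics'])
    return s@K[:2,:2].T+K[:2,2]
def ray(d,uv):
    K=np.array(d['intrinsics']); u=(np.array(uv,float)-K[:2,2])/np.array([K[0,0],K[1,1]]); s=u.copy()
    for _ in range(20): s=u/(1+d['k1']*(s**2).sum())
    v=np.array(d['orientation'])@np.array([s[0],s[1],1]); return np.array(d['origin']),v/np.linalg.norm(v)
def onplane(d,uv,z):
    o,v=ray(d,uv); return o+v*(z-o[2])/v[2]
def tri(*a):
    A=np.zeros((3,3));b=np.zeros(3);rs=[ray(d,uv) for d,uv in a]
    for o,v in rs: M=np.eye(3)-np.outer(v,v);A+=M;b+=M@o
    x=np.linalg.solve(A,b); return x,[np.linalg.norm((np.eye(3)-np.outer(v,v))@(x-o)) for o,v in rs]
def save(d,n): cv2.imwrite(f'pics/{n}.png',d['image'][:,:,::-1])
E
python3 - <<'E'
from h import *
import pickle
D={}
for n in ['scene','top','wrist']:
    d=cam(n); D[n]=d; save(d,n+'0'); print(n,np.round(d['origin'],3),np.round(d['orientation'],3).tolist(),d['intrinsics'],d['k1'])
pickle.dump(D,open('D0.pkl','wb'))
s=env.observe(); print(s)
E
```

```text
pics
scene [-0.211  0.483  1.15 ] [[-0.499, -0.641, 0.583], [-0.866, 0.383, -0.32], [-0.019, -0.665, -0.746]] [[563.5101973    0.         317.52941766]
 [  0.         563.5101973  235.18285938]
 [  0.           0.           1.        ]] -0.05186785293571695
top [0.49  0.077 1.515] [[0.01, -0.998, 0.068], [-1.0, -0.012, -0.016], [0.017, -0.068, -0.998]] [[488.90680429   0.         315.5189287 ]
 [  0.         488.90680429 239.50054873]
 [  0.           0.           1.        ]] 0.001296566067403176
wrist [ 0.315 -0.46   0.374] [[0.435, -0.851, -0.293], [-0.9, -0.412, -0.14], [-0.002, 0.324, -0.946]] [[379.91330653   0.         325.68681555]
 [  0.         379.91330653 245.89685547]
 [  0.           0.           1.        ]] -0.014422869928874132
{'time_s': 0.15, 'q': array([-7.64509484e+01,  2.18324642e+01,  7.43718115e+01,  1.16614678e-03,
        8.38586103e+01, -1.23357796e+01]), 'qvel': array([ 0.0237124 , -0.02957959, -0.06602173,  0.09573574, -0.0333754 ,
        0.00743426]), 'joint_efforts': array([-1.63391374e-03, -4.48632252e+01, -2.31341851e+01, -3.30309604e-04,
        3.78325756e-03, -3.08689812e-05]), 'position': array([ 0.24006431, -0.49461987,  0.24986787]), 'tool_rot': array([[ 8.99674374e-01,  4.36561524e-01, -2.37462216e-04],
       [ 4.36561515e-01, -8.99673772e-01,  1.07176153e-03],
       [ 2.54251321e-04, -1.06790325e-03, -9.99999397e-01]]), 'ft_force': array([0.97448584, 0.34207052, 0.42533475]), 'wrist_torque': array([ 0.03814175, -0.02169673, -0.02323339]), 'gripper_force': 0.0, 'grip_width': 0.08546022713646753}
```

View pics/scene0.png

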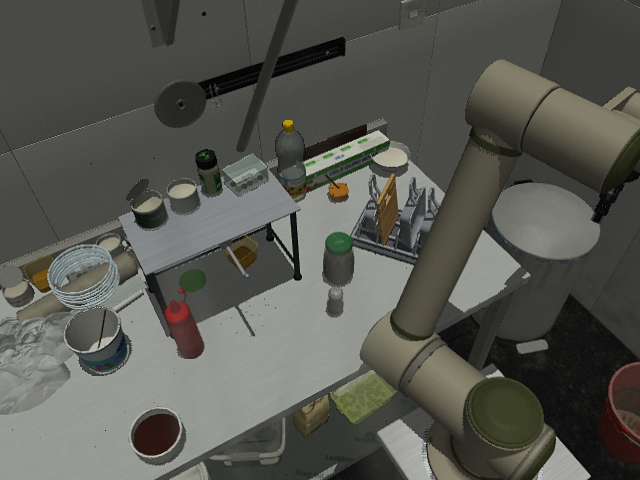

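View pics/top0.png

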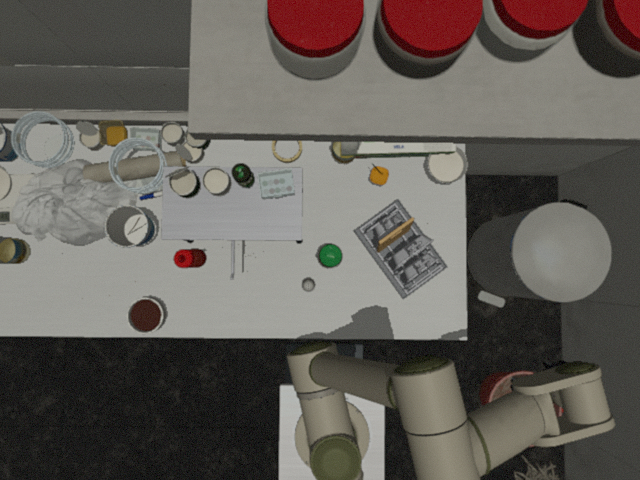

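The scene picture shows the rack around (400,215) with the board, the hook at (237,262), the bottle at (183,330), jar at (338,258) and shaker at (335,300). In the top picture the rack is at (400,248) and the hook about (232,258). I'll enlarge the rack and hook.

Run:
```python
from h import *
import pickle
D=pickle.load(open('D0.pkl','rb'))
def crop(n,x,y,w,h): return cv2.resize(D[n]['image'][y:y+h,x:x+w,::-1],(400,300),interpolation=cv2.INTER_CUBIC)
a=crop('top',340,195,120,90); a2=crop('scene',345,160,110,110*3//4)
b=crop('top',200,225,60,45); c=crop('scene',210,225,80,60)
cv2.imwrite('pics/c1.png',np.vstack([np.hstack([a,a2]),np.hstack([b,c])]))
d=D['top']
for n,uv,z in [('rackL',(354,214),.01),('rackT',(396,198),.01),('rackR',(447,265),.01),('rackB',(405,298),.01),('shelfFL',(163,241),.262),('shelfFR',(302,241),.262),('hooktip',(232,278),.24),('bottle',(183,258),.2),('jar',(330,256),.137),('salt',(308,284),.09)]:
    print(n,onplane(d,uv,z).round(3))
```

```text
rackL [ 0.674 -0.066  0.01 ]
rackT [ 0.725 -0.197  0.01 ]
rackR [ 0.519 -0.354  0.01 ]
rackB [ 0.416 -0.224  0.01 ]
shelfFL [0.567 0.446 0.262]
shelfFR [0.571 0.091 0.262]
hooktip [0.475 0.272 0.24 ]
bottle [0.526 0.41  0.2  ]
jar [0.538 0.013 0.137]
salt [0.458 0.074 0.09 ]
```

View pics/c1.png

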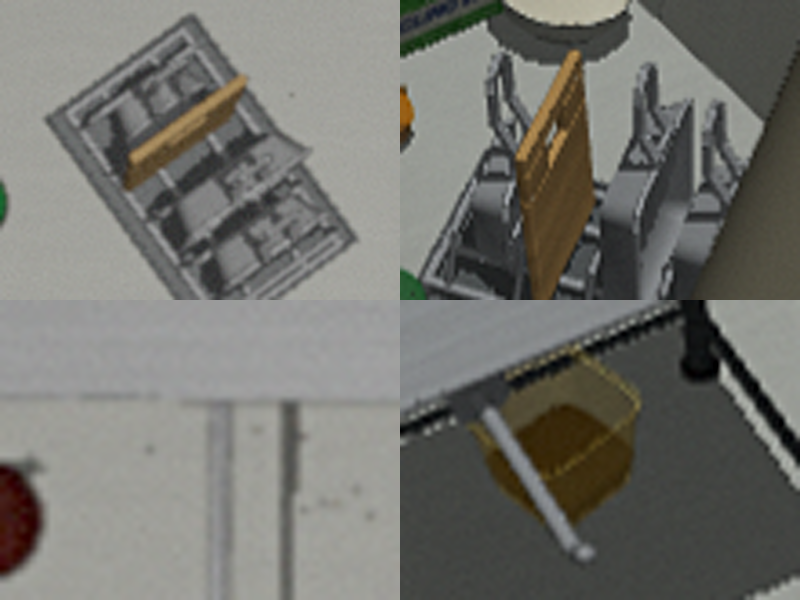

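The crops show the rack slots: from near to far a pan, a bigger-looking pan, the board, then a third pan, all with mouths towards the robot. I'll move the wrist camera over the rack.

```bash
cat >> h.py <<'E'
from scipy.spatial.transform import Rotation as Ro
def pose(yaw,lean=0):
    "tool x = pan x, tool z = -pan z; pan z tips toward +x by lean (rad)"
    Rp=Ro.from_euler('z',yaw,degrees=True)*Ro.from_euler('y',lean)
    return (Rp*Ro.from_matrix(np.diag([1,-1,-1]))).as_matrix()
def plan(*tg):
    "tg: (pos,R) each -> row numbers from the present pose"
    s=env.observe(); p=np.array(s['position']);R=np.array(s['tool_rot'])
    for q,Q in tg:
        d=R.T@(np.array(q)-p)/.5; w=Ro.from_matrix(R.T@Q).as_rotvec(degrees=True)/120
        print(d.round(4).tolist(),w.round(4).tolist(),'rows',max(np.linalg.norm(d)*500/41.7,np.linalg.norm(w)*120/7.16).round(1))
E
python3 - <<'E'
from h import *
plan(([.611,-.19,.40],pose(34)))
E
```

```text
[0.9335, -0.2246, -0.2998] [-0.0005, -0.0002, -0.0676] rows 12.1
```

Request:
arm_command(commands=[-1,0.933,-0.225,-0.3,0,0,-0.068,-1,0.933,-0.225,-0.3,0,0,-0.068,-1,0.933,-0.225,-0.3,0,0,-0.068,-1,0.933,-0.225,-0.3,0,0,-0.068,-1,0.933,-0.225,-0.3,0,0,-0.068,-1,0.933,-0.225,-0.3,0,0,-0.068,-1,0.933,-0.225,-0.3,0,0,-0.068,-1,0.933,-0.225,-0.3,0,0,-0.068,-1,0.933,-0.225,-0.3,0,0,-0.068,-1,0.933,-0.225,-0.3,0,0,-0.068,-1,0.933,-0.225,-0.3,0,0,-0.068,-1,0.933,-0.225,-0.3,0,0,-0.068])

```text
time_s: 1.15
position: [0.6097, -0.1898, 0.4]
tool_rot: [[0.828, 0.56, -0.0], [0.56, -0.828, 0.0], [-0.0, -0.0, -1.0]]
ft_force: [0.5, -1.0, 0.6]
grip_width: 0.0851
gripper_force: 0.0
```

Request:
arm_command(commands=[-1,0,0,0,0,0,0,-1,0,0,0,0,0,0,-1,0,0,0,0,0,0])

```text
time_s: 1.4
position: [0.6084, -0.1918, 0.3987]
tool_rot: [[0.829, 0.56, -0.001], [0.56, -0.829, 0.0], [-0.001, -0.001, -1.0]]
ft_force: [-0.2, 0.3, -0.2]
grip_width: 0.0856
gripper_force: 0.0
```

Run:
```python
from h import *
import pickle
D={'wrist':cam('wrist'),'scene':cam('scene'),'top':cam('top')}
pickle.dump(D,open('D1.pkl','wb'))
s=env.observe();print(s['position'],s['time_s'])
im=D['wrist']['image'][:,:,::-1]; cv2.imwrite('pics/w1.png',cv2.resize(im,(800,600),interpolation=cv2.INTER_CUBIC))
```

```text
[ 0.60779695 -0.19261752  0.39931641] 1.55
```

View pics/w1.png

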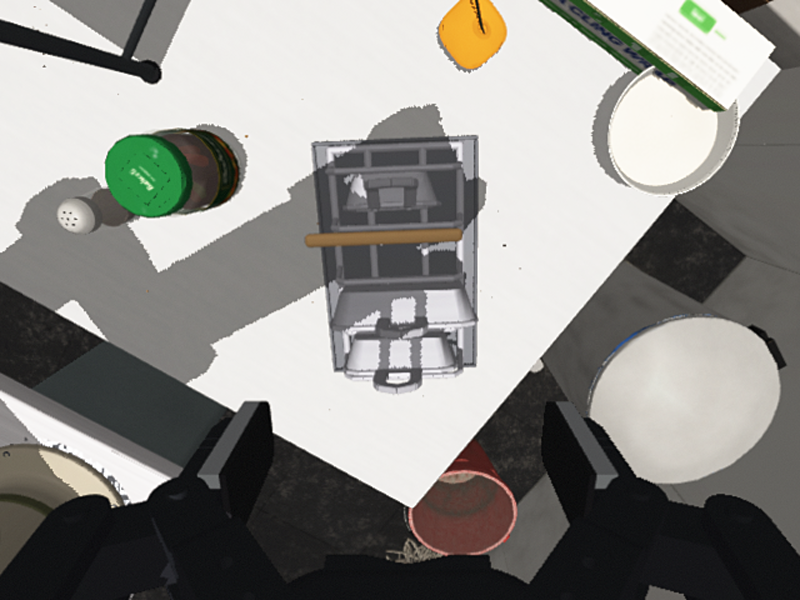

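The wrist view shows the large pan in slot 2 (handle about (402,328) of 800x600), the medium one in slot 1 (398,380), the small one in slot 4 (392,190), and the board at (385,238) between. Zooming in for the arches.

Run:
```python
from h import *
import pickle
D=pickle.load(open('D1.pkl','rb'))
im=D['wrist']['image'][:,:,::-1]
a=cv2.resize(im[240:320,260:390],None,fx=6,fy=6,interpolation=cv2.INTER_CUBIC)[:, :780]
b=cv2.resize(im[130:180,270:360],None,fx=4.5,fy=4.5,interpolation=cv2.INTER_CUBIC)[:120*9//2]
b=b[:120]; sc=D['scene']['image'][:,:,::-1]
cv2.imwrite('pics/z1.png',np.vstack([a,cv2.copyMakeBorder(cv2.resize(im[135:173,270:360],(260,110),interpolation=cv2.INTER_CUBIC),0,0,0,520,0)]))
```

```text
(no output)
```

View pics/z1.png

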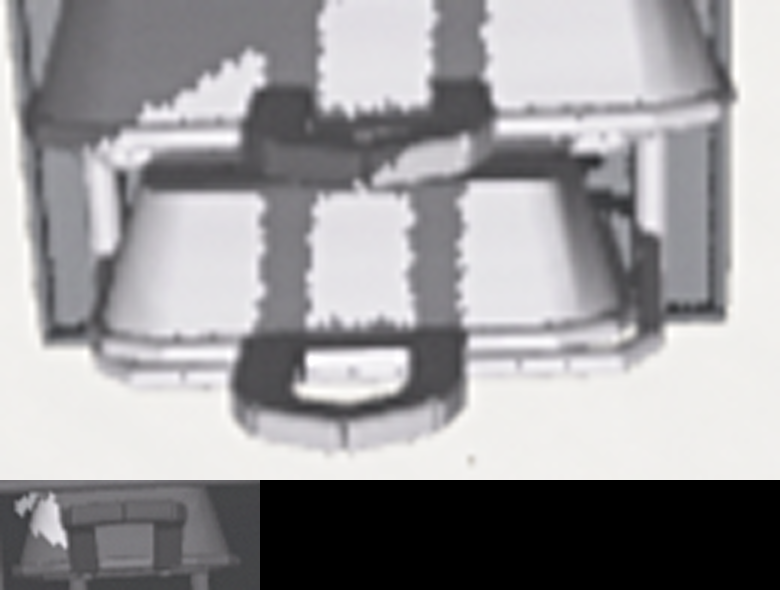

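Run:
```python
from h import *
import pickle
D=pickle.load(open('D1.pkl','rb')); d=D['wrist']
th=.14
P={}
for n,uv,b in [('large',(321.7,267.8),187),('medium',(317.7,312),176),('small',(313.6,146.4),165)]:
    zo=.018+(b*np.cos(th)-12*np.sin(th))/1000
    P[n]=onplane(d,uv,zo+.0099); print(n,P[n].round(4),'orig z',round(zo,4),'scene uv of top',proj(D['scene'],P[n]).round(1))
v=P['small']-P['medium']; print('yaw',np.degrees(np.arctan2(v[1],v[0])),np.linalg.norm(v[:2]))
# handle widths check
for a,b,z in [((260+235/6,240+395/6),(260+465/6,240+385/6),.199),((260+245/6,240+115/6),(260+492/6,240+108/6),.21)]:
    A,B=onplane(d,a,z),onplane(d,b,z); print(np.linalg.norm(A-B), np.degrees(np.arctan2(*(A-B)[[1,0]])))
# rack edges
A,B=[onplane(d,(np.array(q)*.8),.01) for q in ((314,143),(334,370))];print(np.degrees(np.arctan2(*(A-B)[[1,0]])))
A,B=[onplane(d,(np.array(q)*.8),.01) for q in ((478,137),(476,367))];print(np.degrees(np.arctan2(*(A-B)[[1,0]])))
A,B=[onplane(d,(np.array(q)*.8),.01) for q in ((314,143),(478,137))];print(np.degrees(np.arctan2(*(A-B)[[1,0]])))
```

```text
large [ 0.5693 -0.2146  0.2114] orig z 0.2015 scene uv of top [[412.4 177.1]]
medium [ 0.5255 -0.2391  0.2005] orig z 0.1906 scene uv of top [[430.8 187.3]]
small [ 0.6506 -0.1516  0.1896] orig z 0.1797 scene uv of top [[372.1 173.5]]
yaw 34.98778399942234 0.15269853216223306
0.03659627705719413 126.81844356561344
0.03630408337093642 125.75354855989545
35.69601051245608
36.2054123908527
125.94756483086731
```

Run:
```python
from h import *
R=pose(36,.14); z=-R[:,2]
g=np.array([.5693,-.2146,.2114])-.020*z; print(g)
plan((g+.08*z,R),(g+.03*z,R),(g,R))
```

```text
[ 0.56704214 -0.21624043  0.19159568]
[-0.0716, -0.007, 0.257] [-0.0015, -0.0666, -0.0171] rows 3.2
[-0.0855, -0.0064, 0.3561] [-0.0015, -0.0666, -0.0171] rows 4.4
[-0.0938, -0.0061, 0.4155] [-0.0015, -0.0666, -0.0171] rows 5.1
```

Request:
arm_command(commands=[-1,-0.0715,-0.007,0.257,-0.0015,-0.0665,-0.017,-1,-0.0715,-0.007,0.257,-0.0015,-0.0665,-0.017,-1,-0.0715,-0.007,0.257,-0.0015,-0.0665,-0.017,-1,-0.0715,-0.007,0.257,-0.0015,-0.0665,-0.017,-1,-0.0785,-0.007,0.306,-0.0015,-0.0665,-0.017,-1,-0.0855,-0.0065,0.356,-0.0015,-0.0665,-0.017,-1,-0.0895,-0.0065,0.386,-0.0015,-0.0665,-0.017,-1,-0.094,-0.006,0.4155,-0.0015,-0.0665,-0.017,-1,-0.094,-0.006,0.4155,-0.0015,-0.0665,-0.017,-1,-0.094,-0.006,0.4155,-0.0015,-0.0665,-0.017])

```text
time_s: 2.38
position: [0.5684, -0.2162, 0.1932]
tool_rot: [[0.801, 0.588, -0.111], [0.582, -0.809, -0.083], [-0.138, 0.002, -0.99]]
ft_force: [1.1, 0.2, 1.3]
grip_width: 0.0855
gripper_force: 0.0
```

Run:
```python
from h import *
s=env.observe(); print(s['position'],s['ft_force'],s['time_s'])
w=cam('wrist'); sc=cam('scene')
a=cv2.resize(w['image'][:,:,::-1],(440,330)); b=cv2.resize(sc['image'][140:230,360:480,::-1],(440,330),interpolation=cv2.INTER_CUBIC)
c=w['image'][320:480,160:480,::-1]
cv2.imwrite('pics/g1.png',np.vstack([cv2.resize(c,(640,320)),cv2.resize(b,(370,278)) if 0 else cv2.copyMakeBorder(cv2.resize(b,(370,278)),0,0,0,270,0)]))
```

```text
[ 0.5684456  -0.21624702  0.19324223] [1.12111211 0.20137178 1.26355086] 2.3833
```

View pics/g1.png

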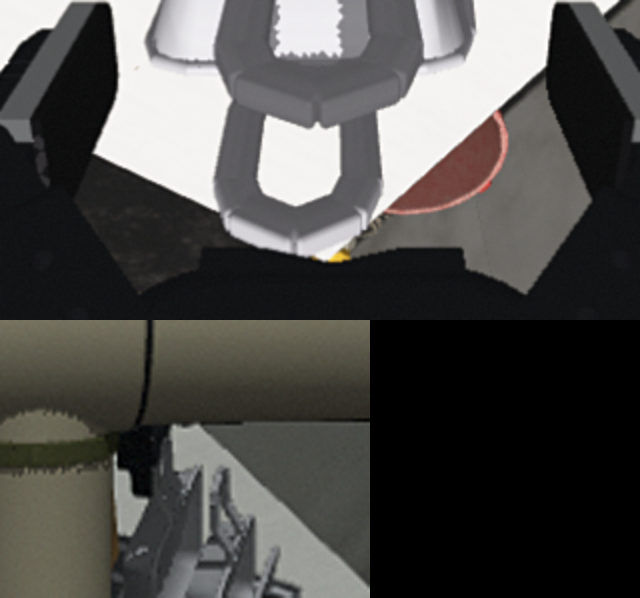

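The crop shows the large arch between the fingers, its top at image pixel about (319,370), slightly left of the finger midline; the medium arch is at (308,438).

Run:
```python
from h import *
d=cam('wrist'); T=np.array(d['tool_from_camera']); e=dict(d,origin=T[:3,3],orientation=T[:3,:3])
print(proj(e,[[0,0,-.020],[0,.02,-.005],[0,-.02,-.005],[.003,0,-.02]]).round(1))
for uv in [(319,370)]:
    print(onplane(e,uv,-.020)*1000)
```

```text
[[323.3 379.2]
 [378.1 352.4]
 [269.2 352.5]
 [323.3 371.6]]
[  3.64192815  -1.40796825 -20.        ]
```

Request:
arm_command(commands=[-1,0.007,-0.003,0.003,0,0,0,-1,0.007,-0.003,0.003,0,0,0,0,0.007,-0.003,0.003,0,0,0,1,0.007,-0.003,0.003,0,0,0,1,0.007,-0.003,0.003,0,0,0,1,0.007,-0.003,0.003,0,0,0,1,0.007,-0.003,0.003,0,0,0,1,0.007,-0.003,0.003,0,0,0,1,0.007,-0.003,0.003,0,0,0,1,0.007,-0.003,0.003,0,0,0], newtons=60)

```text
time_s: 3.37
position: [0.5699, -0.2123, 0.19]
tool_rot: [[0.8, 0.589, -0.111], [0.583, -0.808, -0.082], [-0.139, 0.001, -0.99]]
ft_force: [1.0, 2.3, 3.1]
grip_width: 0.0382
gripper_force: 60.0
```

Run:
```python
from h import *
s=env.observe(); print(s['position'],s['grip_width'],s['gripper_force'])
p=s['position']; R=pose(36,.14)
plan((p+[0.0,0,.06],R),(p+[0,0,.22],R))
```

```text
[ 0.56989337 -0.21227257  0.19002049] 0.038187006285252324 59.96750062331557
[-0.0166, 0.0001, -0.1188] [0.0006, -0.0005, 0.0007] rows 1.4
[-0.061, 0.0005, -0.4358] [0.0006, -0.0005, 0.0007] rows 5.3
```

Request:
arm_command(commands=[1,-0.0055,0,-0.04,0,0,0,1,-0.011,0,-0.08,0,0,0,1,-0.0165,0,-0.119,0,0,0,1,-0.022,0,-0.158,0,0,0,1,-0.0277,0,-0.198,0,0,0,1,-0.033,0,-0.238,0,0,0,1,-0.039,0,-0.277,0,0,0,1,-0.0444,0,-0.317,0,0,0,1,-0.05,0,-0.357,0,0,0,1,-0.0554,0,-0.396,0,0,0,1,-0.059,0,-0.421,0,0,0,1,-0.061,0,-0.436,0,0,0])

```text
time_s: 4.37
position: [0.5698, -0.2123, 0.4108]
tool_rot: [[0.8, 0.589, -0.111], [0.583, -0.808, -0.083], [-0.138, 0.002, -0.99]]
ft_force: [1.0, 0.0, -2.3]
grip_width: 0.0386
gripper_force: 61.2
```

Run:
```python
from h import *
import pickle
D=pickle.load(open('D1.pkl','rb'))
s=env.observe(); print(s['position'],s['grip_width'],s['gripper_force'],s['ft_force'],s['time_s'])
plan(([.40,.27,.41],pose(.6)))
t=D['top']; im=t['image'].mean(2)
for r in (246,250,255,260,265,270,274,277,279,281): print(r,im[r,227:248].astype(int))
print(onplane(t,(233,246),.24),onplane(t,(233,265),.24), onplane(D['scene'],(246.6,275.6),.248))
```

```text
[ 0.56977921 -0.21227409  0.41083944] 0.038626978462504534 61.19561428204179 [ 0.99568864  0.00628493 -2.29600271] 4.3667
[0.2909, -0.9795, -0.0405] [0.0213, 0.064, 0.2952] rows 12.3
246 [157 155 156 151 132 140 136 124 149 158 155 155 157 157 154 108  78 103
 138 157 159]
250 [157 156 157 155 139 140 133 130 156 158 157 157 158 157 156 110  81 107
 150 160 158]
255 [157 156 158 153 141 146 130 123 151 159 158 155 155 160 154  98 104 150
 155 158 155]
260 [157 157 162 155 136 143 129 123 154 160 158 157 161 160 152 101 105 154
 162 156 160]
265 [155 155 160 152 141 153 135 134 153 157 155 159 157 158 150 102 103 150
 160 157 157]
270 [159 159 159 156 144 154 133 138 157 160 160 160 160 157 151 104 105 153
 160 156 151]
274 [156 160 157 153 120 109 106 137 152 160 158 157 159 157 156 155 159 158
 156 156 158]
277 [158 160 153 133 122 107 117 153 161 161 160 160 155 160 160 158 158 157
 157 157 158]
279 [156 156 152 140 140 137 141 155 159 159 156 158 161 158 154 158 158 159
 158 159 158]
281 [157 160 160 159 161 161 161 159 160 157 162 159 158 158 158 156 161 159
 158 158 162]
[0.55771472 0.27111097 0.24      ] [0.50829573 0.27002664 0.24      ] [0.47362532 0.27421501 0.248     ]
```

Request:
arm_command(commands=[1,0.009,-0.029,-0.001,0.0006,0.002,0.009,1,0.023,-0.078,-0.003,0.0017,0.005,0.0236,1,0.041,-0.137,-0.006,0.003,0.009,0.0413,1,0.061,-0.206,-0.0085,0.0045,0.0134,0.062,1,0.0845,-0.284,-0.012,0.0062,0.0186,0.0856,1,0.1075,-0.362,-0.015,0.0079,0.0237,0.109,1,0.131,-0.441,-0.018,0.0096,0.0288,0.133,1,0.154,-0.519,-0.0215,0.0113,0.0339,0.1565,1,0.177,-0.597,-0.0247,0.013,0.039,0.18,1,0.2007,-0.676,-0.028,0.0147,0.0442,0.2037,1,0.22,-0.744,-0.031,0.016,0.0486,0.224,1,0.233,-0.784,-0.0324,0.017,0.0512,0.236])

```text
time_s: 5.37
position: [0.4319, 0.1765, 0.4091]
tool_rot: [[0.991, 0.134, -0.028], [0.134, -0.991, -0.01], [-0.029, 0.006, -1.0]]
ft_force: [0.6, 0.3, -2.2]
grip_width: 0.038
gripper_force: 61.4
```

Run:
```python
from h import *
plan(([.40,.27,.41],pose(.6)))
```

```text
[-0.0382, -0.1938, -0.0018] [0.0036, 0.0136, 0.0593] rows 2.4
```

Request:
arm_command(commands=[1,-0.01,-0.05,0.02,0.001,0.0035,0.015,1,-0.02,-0.1,0.05,0.002,0.007,0.03,1,-0.03,-0.15,0.08,0.0028,0.01,0.045,1,-0.0382,-0.194,0.1,0.0036,0.0136,0.0593,1,-0.0382,-0.194,0.1,0.0036,0.0136,0.0593,1,-0.0382,-0.194,0.1,0.0036,0.0136,0.0593,1,-0.0382,-0.194,0.1,0.0036,0.0136,0.0593])

```text
time_s: 5.95
position: [0.4008, 0.2666, 0.3592]
tool_rot: [[1.0, 0.011, 0.001], [0.011, -1.0, -0.001], [0.001, 0.001, -1.0]]
ft_force: [0.6, -0.3, -1.5]
grip_width: 0.0382
gripper_force: 61.5
```

Run:
```python
from h import *
import pickle
D={n:cam(n) for n in ('wrist','scene')}; pickle.dump(D,open('D2.pkl','wb'))
s=env.observe(); print(s['position'])
w=D['wrist']; T=np.array(w['tool_from_camera']); e=dict(w,origin=T[:3,3],orientation=T[:3,:3])
print('expected hook tip/stop',proj(w,[[.483,.271,.24],[.58,.271,.24]]),'arch top',proj(e,[[0,0,-.02]]))
cv2.imwrite('pics/h1.png',cv2.resize(w['image'][:,100:540,::-1],(660,600*440*480//(440*480)*1)) if 0 else w['image'][:,:,::-1])
```

```text
[0.40107314 0.26628215 0.35963721]
expected hook tip/stop [[317.29463938 117.29976522]
 [317.79008761 -74.7556834 ]] arch top [[321.35684433 380.90113805]]
```

View pics/h1.png

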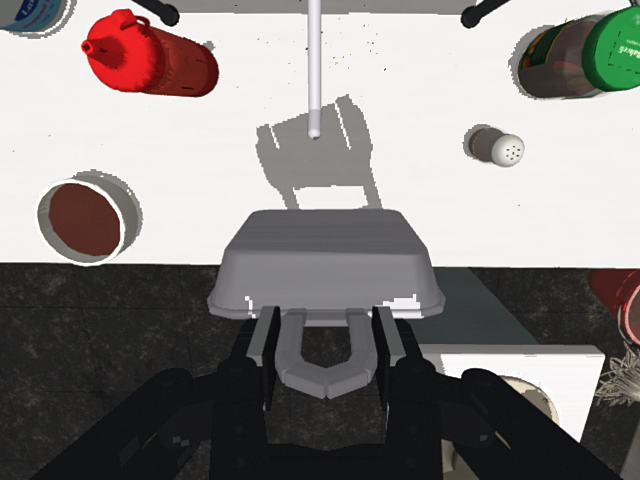

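The wrist view shows the hook rod at column ~314 with its round end at (314,133). The large pan is held with its floor side forward, arch top about (325,387), and the bottle and shaker are clear to both sides.

Run:
```python
from h import *
import pickle
D=pickle.load(open('D2.pkl','rb')); w=D['wrist']; im=w['image'].astype(int)
for r in (5,40,80,115):
    row=im[r,295:335].mean(1).astype(int); print(r,row)
print('end',onplane(w,(314.5,138),.246),'(x of front end ~ .467)')
for r in (5,60,115): print(r,onplane(w,(314,r),.237))
g=im[100:160,300:330].mean(2).astype(int); print(g[25:45,12:18])
T=np.array(w['tool_from_camera']); e=dict(w,origin=T[:3,3],orientation=T[:3,:3]); print('arch',onplane(e,(325,387),-.02))
```

```text
5 [133 135 133 135 135 135 134 134 134 134 133 132 132 173 200 215 224 230
 238 241 236 228 220 209 193 165 132 134 136 137 138 137 136 138 136 138
 137 137 138 137]
40 [242 241 241 241 241 241 241 241 241 241 242 245 211 174 192 212 222 230
 238 244 238 229 220 210 190 160 211 242 243 241 242 242 242 242 241 241
 241 242 241 242]
80 [242 242 242 243 243 243 243 243 243 243 244 246 228 174 186 209 222 229
 238 245 240 231 221 210 191 159 208 244 244 243 243 242 243 243 242 243
 243 242 243 242]
115 [245 235 233 233 166 128 128 130 131 131 133 132 132 134 157 175 185 191
 194 196 193 190 186 176 162 136 115 129 136 134 135 134 133 135 135 132
 135 134 132 134]
end [0.47114332 0.27253374 0.246     ] (x of front end ~ .467)
5 [0.54351247 0.27308679 0.237     ]
60 [0.51509106 0.27308605 0.237     ]
115 [0.48431425 0.27308976 0.237     ]
[[193 193 194 194 188 183]
 [192 194 195 192 188 181]
 [192 194 193 191 188 182]
 [197 200 199 196 192 184]
 [210 215 214 210 205 194]
 [224 229 227 222 217 207]
 [229 236 235 229 223 214]
 [233 241 241 233 225 217]
 [232 240 243 235 228 217]
 [228 235 237 233 225 216]
 [224 228 231 226 220 212]
 [214 190 184 180 176 166]
 [197 133 100  96  94  92]
 [170 112  83  80  82  90]
 [139 109  95  93 105 119]
 [130 127 121 122 135 137]
 [137 137 136 136 138 138]
 [136 135 137 136 137 136]
 [135 137 137 134 138 135]
 [135 136 135 135 136 135]]
arch [-0.0024606   0.00120307 -0.02      ]
```

Run:
```python
from h import *
R=pose(.3)
plan(([.401,.2725,.250],R),([.45,.2725,.250],R),([.5515,.2725,.250],R),([.5515,.2725,.234],R))
```

```text
[-0.0003, -0.0126, 0.2193] [0.0004, -0.0007, 0.002] rows 2.6
[0.0977, -0.0117, 0.2194] [0.0004, -0.0007, 0.002] rows 2.9
[0.3006, -0.0098, 0.2197] [0.0004, -0.0007, 0.002] rows 4.5
[0.3006, -0.0098, 0.2517] [0.0004, -0.0007, 0.002] rows 4.7
```

Request:
arm_command(commands=[1,0,-0.004,0.04,0,0,0.001,1,0,-0.008,0.09,0,0,0.002,1,0,-0.0126,0.14,0,-0.0007,0.002,1,0,-0.0126,0.19,0,-0.0007,0.002,1,0,-0.0126,0.219,0,-0.0007,0.002,1,0.02,-0.0125,0.219,0,-0.0007,0.002,1,0.05,-0.012,0.219,0,-0.0007,0.002,1,0.08,-0.012,0.219,0,-0.0007,0.002,1,0.095,-0.012,0.219,0,-0.0007,0.002,1,0.098,-0.012,0.219,0,-0.0007,0.002,1,0.098,-0.012,0.219,0,-0.0007,0.002])

```text
time_s: 6.97
position: [0.4502, 0.2731, 0.2504]
tool_rot: [[1.0, 0.005, -0.0], [0.005, -1.0, -0.001], [-0.0, 0.001, -1.0]]
ft_force: [-0.5, 0.4, -2.2]
grip_width: 0.0384
gripper_force: 61.6
```

Run:
```python
from h import *
s=env.observe(); print(s['position'],s['ft_force'])
w=cam('wrist'); sc=cam('scene')
cv2.imwrite('pics/i1.png',np.hstack([w['image'][100:480,180:460,::-1],cv2.resize(sc['image'][190:380,140:330,::-1],(380,380),interpolation=cv2.INTER_CUBIC)]))
```

```text
[0.45024275 0.2730966  0.25038385] [-0.51315528  0.3786841  -2.20578887]
```

View pics/i1.png

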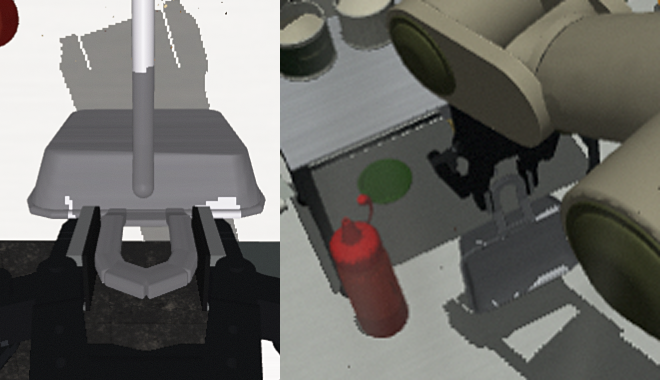

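The crop shows the hook end at about column 143, lined up with the handle's slot (centre ~146); bottle clear. Threading on.

Request:
arm_command(commands=[1,0.02,0.001,0,0,0,0,1,0.045,0.001,0,0,0,0,1,0.07,0.001,0,0,0,0,1,0.095,0.001,0,0,0,0,1,0.12,0.001,0,0,0,0,1,0.145,0.001,0,0,0,0,1,0.17,0.001,0,0,0,0,1,0.19,0.001,0,0,0,0,1,0.202,0.001,0,0,0,0,1,0.202,0.001,0,0,0,0,1,0.202,0.001,0.01,0,0,0,1,0.202,0.001,0.01,0,0,0])

```text
time_s: 8.07
position: [0.5499, 0.2735, 0.244]
tool_rot: [[1.0, 0.006, -0.002], [0.006, -1.0, -0.001], [-0.002, 0.001, -1.0]]
ft_force: [-0.3, -0.4, -2.9]
grip_width: 0.0381
gripper_force: 61.6
```

Request:
arm_command(commands=[1,0,0,0.004,0,0,0,1,0,0,0.008,0,0,0,1,0,0,0.012,0,0,0,1,0,0,0.016,0,0,0,1,0,0,0.02,0,0,0,1,0,0,0.02,0,0,0])

```text
time_s: 8.57
position: [0.5504, 0.2735, 0.2344]
tool_rot: [[1.0, 0.006, -0.001], [0.006, -1.0, -0.001], [-0.001, 0.001, -1.0]]
ft_force: [-0.2, -0.3, -3.3]
grip_width: 0.0382
gripper_force: 61.6
```

No contact yet; lower further in small steps.

Request:
arm_command(commands=[1,0,0,0.003,0,0,0,1,0,0,0.006,0,0,0,1,0,0,0.006,0,0,0])

```text
time_s: 8.82
position: [0.5505, 0.2735, 0.2316]
tool_rot: [[1.0, 0.006, -0.001], [0.006, -1.0, -0.001], [-0.001, 0.001, -1.0]]
ft_force: [0.1, -0.4, -2.8]
grip_width: 0.0386
gripper_force: 61.6
```

Request:
arm_command(commands=[1,0,0,0.002,0,0,0,1,0,0,0.004,0,0,0,1,0,0,0.004,0,0,0])

```text
time_s: 9.07
position: [0.5508, 0.2735, 0.2308]
tool_rot: [[1.0, 0.006, 0.001], [0.006, -1.0, -0.0], [0.001, 0.0, -1.0]]
ft_force: [-1.5, -0.4, 2.6]
grip_width: 0.0385
gripper_force: 62.2
```

Request:
arm_command(commands=[1,0,0,-0.001,0,0,0,0.6,0,0,-0.001,0,0,0,0.3,0,0,-0.001,0,0,0,0,0,0,-0.001,0,0,0,-0.4,0,0,-0.001,0,0,0,-0.4,0,0,-0.001,0,0,0,-0.4,0,0,-0.001,0,0,0])

```text
time_s: 9.65
position: [0.5506, 0.2735, 0.2302]
tool_rot: [[1.0, 0.006, -0.001], [0.006, -1.0, -0.001], [-0.001, 0.001, -1.0]]
ft_force: [0.1, 0.4, -0.3]
grip_width: 0.0602
gripper_force: 0.0
```

Run:
```python
from h import *
import pickle
w=cam('wrist'); pickle.dump((env.observe(),w),open('w3.pkl','wb')); s=env.observe()
print(s['position'],s['ft_force'],s['grip_width'])
T=np.array(w['tool_from_camera']); e=dict(w,origin=T[:3,3],orientation=T[:3,:3])
print('arch exp',proj(e,[[0,0,-.02]]))
cv2.imwrite('pics/r1.png',np.hstack([w['image'][200:480,180:460,::-1],cv2.resize(cam('scene')['image'][190:330,170:310,::-1],(280,280),interpolation=cv2.INTER_CUBIC)]))
```

```text
[0.55062366 0.2735137  0.23026108] [ 0.63965214  0.61703958 -0.35864358] 0.0599586357798663
arch exp [[321.34974102 380.91564876]]
```

View pics/r1.png

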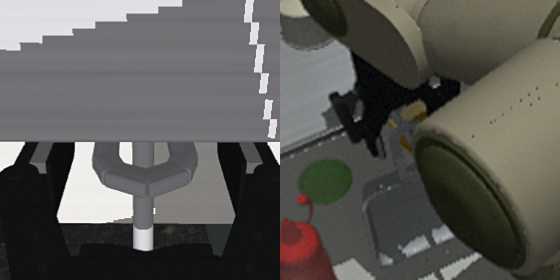

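The picture shows the large pan hanging from the rod through its eye (arch top at about (322,383)), free of the fingers, with the shelf edge at row 341. Next I measure that edge and lift off.

Run:
```python
from h import *
import pickle
s,w=pickle.load(open('w3.pkl','rb'))
g=w['image'].mean(2)
print(g[334:350,[300,345]].astype(int).T)
print('shelf edge',onplane(w,(322,341),.262),onplane(w,(322,341),.256),'arch',onplane(w,(322,383),.25))
R=pose(.3); plan(([.5506,.2735,.33],R),([.5506,.2735,.40],R))
```

```text
[[116 117 119 118 119 116 103 107 212 241 242 242 241 241 239 241]
 [116 117 118 119 119 117 108  98 118 130 129 128 126 128 126 126]]
shelf edge [0.57366794 0.27322202 0.262     ] [0.56976243 0.27327013 0.256     ] arch [0.54963891 0.2732905  0.25      ]
[-0.0002, 0.0001, -0.1993] [0.0003, 0.0003, 0.0004] rows 2.4
[-0.0003, 0.0002, -0.3393] [0.0003, 0.0003, 0.0004] rows 4.1
```

Request:
arm_command(commands=[-0.4,0,0,-0.03,0,0,0,-0.4,0,0,-0.08,0,0,0,-0.4,0,0,-0.15,0,0,0,-1,0,0,-0.22,0,0,0,-1,0,0,-0.29,0,0,0,-1,0,0,-0.34,0,0,0,-1,0,0,-0.34,0,0,0])

```text
time_s: 10.33
position: [0.551, 0.2737, 0.4063]
tool_rot: [[1.0, 0.006, 0.009], [0.006, -1.0, 0.002], [0.009, -0.002, -1.0]]
ft_force: [-0.4, 0.2, -0.6]
grip_width: 0.0856
gripper_force: 0.0
```

Run:
```python
from h import *
R=pose(36,.14); z=-R[:,2]
g=np.array([.5255,-.2391,.2005])-.020*z; print(g)
plan((g+.17*z,R),(g+.08*z,R))
```

```text
[ 0.52324214 -0.24074043  0.18069568]
[-0.0244, 1.0012, 0.1123] [-0.0203, -0.0692, -0.2966] rows 12.1
[-0.0465, 1.0161, 0.2903] [-0.0203, -0.0692, -0.2966] rows 12.7
```

Request:
arm_command(commands=[-1,-0.01,0.98,0.1,-0.02,-0.069,-0.2966,-1,-0.01,0.98,0.1,-0.02,-0.069,-0.2966,-1,-0.01,0.98,0.1,-0.02,-0.069,-0.2966,-1,-0.01,0.98,0.1,-0.02,-0.069,-0.2966,-1,-0.01,0.98,0.1,-0.02,-0.069,-0.2966,-1,-0.01,0.98,0.1,-0.02,-0.069,-0.2966,-1,-0.01,0.98,0.1,-0.02,-0.069,-0.2966,-1,-0.01,0.98,0.1,-0.02,-0.069,-0.2966,-1,-0.01,0.98,0.1,-0.02,-0.069,-0.2966,-1,-0.01,0.98,0.1,-0.02,-0.069,-0.2966,-1,-0.01,0.98,0.1,-0.02,-0.069,-0.2966,-1,-0.01,0.98,0.1,-0.02,-0.069,-0.2966])

```text
time_s: 11.33
position: [0.5482, -0.2161, 0.3502]
tool_rot: [[0.8, 0.588, -0.123], [0.582, -0.809, -0.083], [-0.149, -0.005, -0.989]]
ft_force: [0.6, 1.0, -0.2]
grip_width: 0.0854
gripper_force: 0.0
```

Run:
```python
from h import *
R=pose(36,.14); z=-R[:,2]
g=np.array([.5255,-.2391,.2005])-.020*z; print(env.observe()['position'])
plan((g+.08*z,R),(g+.03*z,R),(g,R))
```

```text
[ 0.54817602 -0.21614936  0.35019514]
[-0.0196, 0.0113, 0.1855] [-0.0023, 0.0043, 0.0003] rows 2.2
[-0.0187, 0.0118, 0.2855] [-0.0023, 0.0043, 0.0003] rows 3.4
[-0.0181, 0.0121, 0.3455] [-0.0023, 0.0043, 0.0003] rows 4.2
```

Request:
arm_command(commands=[-1,-0.015,0.01,0.07,-0.002,0.004,0,-1,-0.015,0.01,0.14,-0.002,0.004,0,-1,-0.015,0.01,0.2,-0.002,0.004,0,-1,-0.0125,0.01,0.25,-0.002,0.004,0,-1,-0.0125,0.01,0.29,-0.002,0.004,0,-1,-0.0125,0.01,0.32,-0.002,0.004,0,-1,-0.0125,0.01,0.347,-0.002,0.004,0,-1,-0.0125,0.01,0.347,-0.002,0.004,0,-1,-0.0125,0.01,0.347,-0.002,0.004,0])

```text
time_s: 12.08
position: [0.5252, -0.2363, 0.1799]
tool_rot: [[0.801, 0.588, -0.114], [0.582, -0.809, -0.082], [-0.14, -0.001, -0.99]]
ft_force: [0.2, -0.2, 0.4]
grip_width: 0.0854
gripper_force: 0.0
```

Run:
```python
from h import *
w=cam('wrist'); g=w['image'].mean(2).astype(int); save(w,'m1')
print(env.observe()['position'],env.observe()['ft_force'])
print(g[330:420:2,323])
for r in (335,345,355): print(r,g[r,255:395:3])
```

```text
[ 0.52560349 -0.23644108  0.18070304] [ 0.85345181 -0.51609718 -0.23028286]
[243 243 243 243 244 243 242 242 242 243 242 242 242 242 242 242 243 251
  96  86  87  90  91  93  96  93  98 109 113 113 116 112 108 120 247 244
 243 242 242 242 243 243 244 243 244]
335 [241 241 242 242 242 242 242 243 247  86  94  94  92  93  90  91  87 247
 242 242 243 243 243 243 243 243 243 243 243 242 243 243 255  84  94  96
  92  95  91  90  83 248 243 243 243 243 244]
345 [243 242 243 243 243 243 242 244 144  95  94  92  94  91  91  90  75 247
 242 243 242 243 242 242 242 243 244 243 243 243 243 243 246  82  91  95
  93  94  93  90  91  89 245 242 243 243 243]
355 [242 243 243 243 243 242 242 221  99  93  92  90  89  91  90  93  85 246
 243 242 242 243 243 242 242 242 243 243 242 242 242 242 248  87  92  92
  93  90  90  94  95  97 154 243 242 242 241]
```

Request:
arm_command(commands=[-1,-0.006,0.004,0.001,0,0,0,-1,-0.006,0.004,0.001,0,0,0,0,-0.006,0.004,0.001,0,0,0,1,-0.006,0.004,0.001,0,0,0,1,-0.006,0.004,0.001,0,0,0,1,-0.006,0.004,0.001,0,0,0,1,-0.006,0.004,0.001,0,0,0,1,-0.006,0.004,0.001,0,0,0,1,-0.006,0.004,0.001,0,0,0,1,-0.006,0.004,0.001,0,0,0], newtons=60)

```text
time_s: 12.97
position: [0.5243, -0.2398, 0.1805]
tool_rot: [[0.801, 0.588, -0.113], [0.582, -0.809, -0.083], [-0.14, 0.001, -0.99]]
ft_force: [0.5, 1.4, 3.2]
grip_width: 0.0382
gripper_force: 59.9
```

Request:
arm_command(commands=[1,-0.0055,0,-0.04,0,0,0,1,-0.011,0,-0.08,0,0,0,1,-0.0165,0,-0.119,0,0,0,1,-0.022,0,-0.158,0,0,0,1,-0.0277,0,-0.198,0,0,0,1,-0.033,0,-0.238,0,0,0,1,-0.039,0,-0.277,0,0,0,1,-0.0444,0,-0.317,0,0,0,1,-0.05,0,-0.357,0,0,0,1,-0.0554,0,-0.396,0,0,0,1,-0.061,0,-0.436,0,0,0,1,-0.064,0,-0.456,0,0,0])

```text
time_s: 13.97
position: [0.5244, -0.2398, 0.4123]
tool_rot: [[0.801, 0.588, -0.111], [0.582, -0.809, -0.084], [-0.139, 0.002, -0.99]]
ft_force: [0.5, -0.3, -0.7]
grip_width: 0.0381
gripper_force: 60.9
```

Run:
```python
from h import *
s=env.observe(); print(s['position'],s['ft_force'],s['grip_width'])
plan(([.40,.2725,.40],pose(.3)))
```

```text
[ 0.52438983 -0.23980857  0.41232669] [ 0.49405985 -0.31739176 -0.66086843] 0.038058448282910044
[0.4005, -0.9751, -0.0337] [0.0219, 0.0642, 0.2971] rows 12.6
```

Request:
arm_command(commands=[1,0.012,-0.029,-0.001,0.0006,0.002,0.009,1,0.032,-0.078,-0.003,0.0017,0.005,0.0236,1,0.056,-0.137,-0.005,0.003,0.009,0.0413,1,0.084,-0.205,-0.007,0.0045,0.0134,0.062,1,0.116,-0.283,-0.01,0.0062,0.0186,0.0856,1,0.148,-0.361,-0.0125,0.0079,0.0237,0.109,1,0.18,-0.439,-0.015,0.0096,0.0288,0.133,1,0.212,-0.517,-0.018,0.0113,0.0339,0.1565,1,0.244,-0.595,-0.0205,0.013,0.039,0.18,1,0.276,-0.673,-0.023,0.0147,0.0442,0.2037,1,0.304,-0.741,-0.0256,0.016,0.0486,0.224,1,0.32,-0.78,-0.027,0.017,0.0512,0.236])

```text
time_s: 14.97
position: [0.4229, 0.1731, 0.4012]
tool_rot: [[0.991, 0.133, -0.028], [0.133, -0.991, -0.01], [-0.029, 0.006, -1.0]]
ft_force: [0.9, 0.1, -1.1]
grip_width: 0.0384
gripper_force: 61.0
```

Run:
```python
from h import *
R=pose(.3)
print(env.observe()['position'],env.observe()['ft_force'])
plan(([.40,.2725,.36],R),([.40,.2725,.25],R))
```

```text
[0.42293936 0.17309898 0.40117018] [ 0.86035716  0.14988458 -1.09795304]
[-0.0165, -0.2036, 0.0817] [0.0037, 0.0138, 0.0614] rows 2.6
[-0.0101, -0.2049, 0.3016] [0.0037, 0.0138, 0.0614] rows 4.4
```

Request:
arm_command(commands=[1,-0.005,-0.05,0.01,0.001,0.0035,0.015,1,-0.01,-0.11,0.03,0.002,0.008,0.035,1,-0.0145,-0.17,0.06,0.003,0.012,0.05,1,-0.0165,-0.2046,0.09,0.0037,0.0138,0.0614,1,-0.015,-0.2055,0.14,0.0037,0.0138,0.0614,1,-0.013,-0.2055,0.2,0.0037,0.0138,0.0614,1,-0.011,-0.206,0.26,0.0037,0.0138,0.0614,1,-0.01,-0.206,0.3,0.0037,0.0138,0.0614,1,-0.01,-0.206,0.3016,0.0037,0.0138,0.0614,1,-0.01,-0.206,0.3016,0.0037,0.0138,0.0614])

```text
time_s: 15.8
position: [0.4016, 0.2697, 0.2497]
tool_rot: [[1.0, 0.005, -0.002], [0.005, -1.0, -0.002], [-0.002, 0.002, -1.0]]
ft_force: [0.3, -0.1, -1.5]
grip_width: 0.0381
gripper_force: 61.1
```

Run:
```python
from h import *
w=cam('wrist'); g=w['image'].mean(2).astype(int); save(w,'m2')
s=env.observe(); print(s['position'],s['ft_force'])
print(g[350:430:2,323])
for r in (345,355): print(r,g[r,255:395:3])
R=pose(.3); plan(([.5135,.273,.2505],R))
# hook at col
for r in (20,60): print(r,g[r,295:335])
```

```text
[0.402116   0.26996165 0.25097439] [ 0.05005873  0.07190155 -1.48893902]
[ 32  32  32  29  39  90  88  86  90  91  92  93  93 105 108 108 110 109
 110 104  31  34  39  38  33  35  31  35  31  31  34  27  42  39  34  33
  39  40  43  45]
345 [85 86 84 52 11 13 10 86 92 91 91 90 88 89 90 79 28 32 33 32 30 30 31 31
 43 45 39 31 30 33 31 32 72 90 90 89 90 88 90 91 98 12 13 13 36 86 85]
355 [95 95 73 17 13 14 11 88 98 94 94 91 91 91 90 93 89 87 82 61 31 30 35 31
 36 32 34 36 70 88 88 85 84 86 88 90 93 94 94 98 93  9 11 17 17 58 97]
[0.2228, -0.005, 0.0012] [0.0003, -0.0005, -0.0002] rows 2.7
20 [ 86  87  87  86  85 109 151 180 195 205 213 215 223 227 230 234 240 244
 241 237 232 228 224 218 213 206 199 186 170 149  99  85  88  89  88  89
  88  87  87  87]
60 [145 144 145 146 146 146 138 159 184 198 208 215 221 226 228 232 238 244
 244 239 234 231 226 219 215 208 199 188 173 146 116 138 145 146 145 145
 145 146 144 146]
```

Request:
arm_command(commands=[1,0.02,-0.004,0.001,0,0,0,1,0.045,-0.006,0.001,0,0,0,1,0.07,-0.006,0.001,0,0,0,1,0.095,-0.006,0.001,0,0,0,1,0.12,-0.006,0.001,0,0,0,1,0.145,-0.006,0.001,0,0,0,1,0.17,-0.006,0.001,0,0,0,1,0.195,-0.006,0.001,0,0,0,1,0.215,-0.006,0.001,0,0,0,1,0.222,-0.006,0.001,0,0,0,1,0.222,-0.006,0.001,0,0,0,1,0.222,-0.006,0.001,0,0,0])

```text
time_s: 16.85
position: [0.5128, 0.2735, 0.2502]
tool_rot: [[1.0, 0.005, 0.001], [0.005, -1.0, -0.001], [0.001, 0.001, -1.0]]
ft_force: [-0.0, 0.5, -1.4]
grip_width: 0.0383
gripper_force: 61.1
```

Request:
arm_command(commands=[1,0,0,0.005,0,0,0,1,0,0,0.01,0,0,0,1,0,0,0.015,0,0,0,1,0,0,0.02,0,0,0,1,0,0,0.025,0,0,0,1,0,0,0.03,0,0,0,1,0,0,0.034,0,0,0,1,0,0,0.034,0,0,0])

```text
time_s: 17.52
position: [0.5127, 0.2735, 0.2328]
tool_rot: [[1.0, 0.005, 0.001], [0.005, -1.0, -0.001], [0.001, 0.001, -1.0]]
ft_force: [-1.2, -0.2, -0.3]
grip_width: 0.0382
gripper_force: 61.2
```

Request:
arm_command(commands=[1,0,0,0.002,0,0,0,1,0,0,0.004,0,0,0,1,0,0,0.004,0,0,0])

```text
time_s: 17.77
position: [0.5129, 0.2735, 0.2324]
tool_rot: [[1.0, 0.005, 0.003], [0.005, -1.0, -0.0], [0.003, 0.0, -1.0]]
ft_force: [-3.6, -1.3, 10.2]
grip_width: 0.0381
gripper_force: 62.3
```

Request:
arm_command(commands=[1,0,0,-0.004,0,0,0,1,0.006,0,-0.004,0,0,0,1,0.012,0,-0.004,0,0,0,1,0.018,0,-0.004,0,0,0,1,0.024,0,-0.004,0,0,0,1,0.024,0,-0.004,0,0,0])

```text
time_s: 18.27
position: [0.5256, 0.2736, 0.2326]
tool_rot: [[1.0, 0.005, 0.001], [0.005, -1.0, -0.0], [0.001, 0.0, -1.0]]
ft_force: [1.2, 2.7, 0.5]
grip_width: 0.0382
gripper_force: 61.3
```

Run:
```python
from h import *
w=cam('wrist'); g=w['image'].mean(2).astype(int); save(w,'m3')
s=env.observe(); print(s['position'],s['ft_force'])
print(g[280:430:2,323]); print(g[280:430:2,315])
```

```text
[0.5255137  0.27361802 0.23264848] [2.60131807 3.1395138  0.97644086]
[103 102 104 103 103 102 101 103 103 104 100  71  72  75  77  78  78  90
  97  98  99  99  96  96  91  99 102 103 103 102 103 104 103 102 103 102
 103 104 104  83  74  73  73  78  78  79  79  81  91  91  94  94  95  92
  92 103 103 102 103 102 104 103 102 102 102 103 102 104 102 103 102 103
 100 133 212]
[ 95  96  96  96  96  95  97  95  95  96  75  71  74  75  76  76  85  96
  96  97  98  97  96  90  90  94  93  93  92  91  93  93  93  92  92  91
  89  90  78  72  72  74  75  78  79  78  81  94  96  97  98  94  92  85
  86  87  87  87  87  87  86  87  89  89  92  92  94  91  93  91  92 115
 157 151 152]
```

Medium slides freely: arch rows give 23 mm separation from the large one, as expected. Release, then push the pair back with the fingers straddling the rod.

Request:
arm_command(commands=[0.6,0,0,0,0,0,0,0.3,0,0,0,0,0,0,0,0,0,0,0,0,0,-0.3,0,0,0,0,0,0,-0.3,0,0,0,0,0,0,-0.3,0,0,-0.03,0,0,0,-0.3,0,0,-0.08,0,0,0,-0.3,-0.01,0,-0.11,0,0,0,0.4,-0.03,0,-0.11,0,0,0,0.43,-0.055,0,-0.11,0,0,0,0.43,-0.055,0,-0.11,0,0,0])

```text
time_s: 19.23
position: [0.4956, 0.2734, 0.2881]
tool_rot: [[1.0, 0.005, -0.0], [0.005, -1.0, -0.001], [-0.0, 0.001, -1.0]]
ft_force: [0.1, -0.8, -0.1]
grip_width: 0.0243
gripper_force: 0.0
```

Run:
```python
from h import *
w=cam('wrist'); g=w['image'].mean(2).astype(int); save(w,'m4')
s=env.observe(); print(s['position'],s['ft_force'],s['grip_width'])
# expected pixel rows for arch tops
print(proj(w,[[.5255,.273,.25],[.549,.273,.25]]))
for c in (317,325): print(g[200:400:2,c])
plan(([.498,.273,.29],pose(.3)),([.498,.273,.235],pose(.3)))
```

```text
[0.49658556 0.27336734 0.28797434] [0.02171151 0.26649148 0.23607584] 0.02435818037259139
[[323.69770174 240.62637732]
 [323.84011883 188.70861557]]
[ 95 102 101 103 101 100 103 103 102 102 103 102 102 102 100  98 101  82
  83  83 103 106 107 106 104  96  95  98  98  99  99 100  99 100 100  97
  99  96  96  99  98 100  99  99  98  98  99  98  99  98  98 100  98  98
  94  95  95 103 103 103 102 102  92  93  92  94  95  92  94  94 116 189
 243 238 237 237 239 212  27  30  27  30  30  28  30  32  33  38  34  30
  28  30  47  35  34  36  32  29  34  30]
[105 114 113 113 113 112 112 112 112 113 111 113 111 111 112 113 112  99
  80  87  91  96  97  96  96  94 105 112 112 112 112 112 112 113 114 112
 111 113 111 112 111 112 112 112 112 112 112 113 110 113 114 112 112 110
 110 111 109 109 109 108 109 109 109 110 110 110 110 110 111 120 116 111
  95 232 239 237 240 210  26  37  28  28  30  29  28  30  30  39  41  36
  32  41  36  36  29  29  29  31  28  30]
[0.0028, 0.0008, -0.004] [0.0005, -0.0001, 0.0] rows 0.1
[0.0028, 0.0006, 0.106] [0.0005, -0.0001, 0.0] rows 1.3
```

Request:
arm_command(commands=[0.43,0,0,0.03,0,0,0,0.43,0,0,0.06,0,0,0,0.43,0,0,0.09,0,0,0,0.43,0,0,0.106,0,0,0,0.43,0,0,0.106,0,0,0,0.43,0.012,0,0.106,0,0,0,0.43,0.022,0,0.106,0,0,0,0.43,0.03,0,0.106,0,0,0,0.43,0.038,0,0.106,0,0,0,0.43,0.045,0,0.106,0,0,0,0.43,0.052,0,0.106,0,0,0,0.43,0.06,0,0.106,0,0,0])

```text
time_s: 20.28
position: [0.5271, 0.2736, 0.2348]
tool_rot: [[1.0, 0.005, -0.001], [0.005, -1.0, -0.001], [-0.001, 0.001, -1.0]]
ft_force: [-3.4, 1.2, 1.9]
grip_width: 0.0246
gripper_force: 2.0
```

Request:
arm_command(commands=[0.43,0.007,0,0,0,0,0,0.43,0.014,0,0,0,0,0,0.43,0.021,0,0,0,0,0,0.43,0.028,0,0,0,0,0,0.43,0.033,0,0,0,0,0,0.43,0.033,0,0,0,0,0,0.43,0.033,0,0,0,0,0])

```text
time_s: 20.87
position: [0.5441, 0.2734, 0.2346]
tool_rot: [[1.0, 0.005, 0.001], [0.005, -1.0, -0.001], [0.001, 0.001, -1.0]]
ft_force: [-1.1, 0.7, 0.3]
grip_width: 0.0245
gripper_force: 0.4
```

Run:
```python
from h import *
w=cam('wrist'); g=w['image'].mean(2).astype(int); save(w,'m5')
s=env.observe(); print(s['position'],s['ft_force'],s['grip_width'])
T=np.array(w['tool_from_camera'])
print(proj(w,[[.557,.273,.25],[.5505,.273,.25],[.572,.273,.262]]))
for c in (317,325): print(g[260:420:2,c])
```

```text
[0.5440526  0.27335144 0.23463029] [-0.32905529  0.96416966  0.03379344] 0.024343586579583604
[[322.83184735 339.55705663]
 [322.8129552  356.2188448 ]
 [322.60045246 317.75353655]]
[108 109 108 109 109 111 110 112 109 109 108 107 107 105 108 108 111 109
 108 107 107 107 108 112 113 112  99  86  96 100 100 102 100 100  98  85
  95 100 101  99 100  98  97  92 104 103 106 103 103 104 105 103 104 104
 103 103 104 104 103 106 104 104 106 103 102 103 104 101 103 104 103 104
 101 103 102 102 102 101 100 122]
[109 109 108 109 110 113 110 112 109 109 107 109 106 106 107 108 108 111
 107 106 109 108 108 111 113 114  99  86  89  92  91  90  92  94  92  83
  89  92  93  92  93  91  90 102 105 105 104 105 105 103 105 105 104 105
 104 104 104 104 105 104 104 105 103 103 104 103 104 103 104 105 103 105
 104 105 104 104 104 103 104 100]
```

The rows show both handles together (large 314–329, medium 331–347, 6.5 mm apart), medium origin at x≈0.557. Now the small pan.

Request:
arm_command(commands=[0.43,-0.01,0,0,0,0,0,0.43,-0.02,0,-0.01,0,0,0,0.43,-0.02,0,-0.06,0,0,0,0.43,-0.02,0,-0.13,0,0,0,-1,-0.02,0,-0.2,0,0,0,-1,-0.02,0,-0.27,0,0,0,-1,-0.02,0,-0.33,0,0,0,-1,-0.02,0,-0.33,0,0,0])

```text
time_s: 21.58
position: [0.5336, 0.2737, 0.4067]
tool_rot: [[1.0, 0.005, 0.012], [0.005, -1.0, 0.002], [0.012, -0.002, -1.0]]
ft_force: [0.3, 1.2, 0.7]
grip_width: 0.0716
gripper_force: 0.0
```

Run:
```python
from h import *
R=pose(36,.14); z=-R[:,2]
g=np.array([.6506,-.1516,.1896])-.020*z; print(g)
plan((g+.17*z,R))
```

```text
[ 0.64834214 -0.15324043  0.16979568]
[0.2622, 0.8276, 0.1385] [-0.0201, -0.0705, -0.2973] rows 10.5
```

Request:
arm_command(commands=[-1,0,0.083,0,-0.002,-0.007,-0.03,-1,0.01,0.166,0.01,-0.004,-0.014,-0.06,-1,0.03,0.249,0.02,-0.006,-0.021,-0.09,-1,0.06,0.33,0.03,-0.008,-0.028,-0.12,-1,0.09,0.41,0.05,-0.01,-0.035,-0.15,-1,0.12,0.49,0.07,-0.012,-0.042,-0.18,-1,0.15,0.57,0.09,-0.014,-0.05,-0.21,-1,0.19,0.65,0.11,-0.016,-0.057,-0.24,-1,0.22,0.72,0.13,-0.018,-0.064,-0.27,-1,0.25,0.79,0.138,-0.02,-0.07,-0.297,-1,0.262,0.8276,0.138,-0.02,-0.0705,-0.297,-1,0.262,0.8276,0.138,-0.02,-0.0705,-0.297])

```text
time_s: 22.58
position: [0.6672, -0.145, 0.328]
tool_rot: [[0.802, 0.583, -0.128], [0.577, -0.812, -0.084], [-0.153, -0.006, -0.988]]
ft_force: [-0.5, -0.9, -1.7]
grip_width: 0.0852
gripper_force: 0.0
```

Run:
```python
from h import *
R=pose(36,.14); z=-R[:,2]
g=np.array([.6506,-.1516,.1896])-.020*z; print(env.observe()['position'])
plan((g+.08*z,R),(g,R))
w=cam('wrist'); save(w,'s1'); G=w['image'].mean(2).astype(int)
p=proj(w,[[.6506,-.1516,.1896]])[0]; print(p)
u,v=p.round().astype(int); print(G[v-40:v+40:2,u]); print(G[v-10,u-60:u+60:3])
```

```text
[ 0.66719433 -0.14499475  0.32800385]
[0.0065, -0.0077, 0.1589] [-0.0034, 0.0067, -0.0023] rows 1.9
[0.0088, -0.0066, 0.3189] [-0.0034, 0.0067, -0.0023] rows 3.8
[320.033972   229.85838993]
[194 229 226 226 227 227 229 230 200 125 104  89 245 206  74  77  81  95
 102 104 100  66  69  71  76  78  89 107 209 204 197 100  72  72 149 188
 199 196 189 203]
[146  88  79  72  73  74  74  73  72  74  72  86  89  84  82  83  77  78
  77  76  77  78  78  81  83  84  92  86  88  75  74  73  75  75  75  71
 144 145 142 103]
```

Request:
arm_command(commands=[-1,0.0065,-0.0077,0.06,-0.0034,0.0067,-0.002,-1,0.0065,-0.0077,0.12,-0.0034,0.0067,-0.002,-1,0.0065,-0.0077,0.16,-0.0034,0.0067,-0.002,-1,0.0075,-0.007,0.21,-0.0034,0.0067,-0.002,-1,0.008,-0.007,0.25,-0.0034,0.0067,-0.002,-1,0.0085,-0.0068,0.285,-0.0034,0.0067,-0.002,-1,0.009,-0.0066,0.305,-0.0034,0.0067,-0.002,-1,0.009,-0.0066,0.319,-0.0034,0.0067,-0.002,-1,0.009,-0.0066,0.319,-0.0034,0.0067,-0.002,-1,0.009,-0.0066,0.319,-0.0034,0.0067,-0.002])

```text
time_s: 23.47
position: [0.6487, -0.1475, 0.1736]
tool_rot: [[0.799, 0.592, -0.108], [0.586, -0.806, -0.083], [-0.136, 0.003, -0.991]]
ft_force: [-0.1, -0.7, 0.3]
grip_width: 0.0854
gripper_force: 0.0
```

Run:
```python
from h import *
w=cam('wrist'); g=w['image'].mean(2).astype(int); save(w,'s2')
print(env.observe()['position'],env.observe()['ft_force'])
print(g[320:420:2,323]);print(g[320:420:2,328])
for r in (335,345,355): print(r,g[r,255:395:3])
```

```text
[ 0.64887399 -0.14765101  0.17393072] [-0.05450992 -0.23523948 -0.02603734]
[ 78  76  78  76  80  79  80  84  83  86  85  87  89 103  98  86  85  87
  90  91  93  92 107 112 114 114 114 110 107  79  82  81  80  82  83  84
  82  84 118 152 179 195 208 208 206 206 203 210 233 243]
[ 76  75  77  77  80  81  79  85  81  83  84  87  90 103 113  87  87  86
  89  93  94  92  96 111 114 116 114 113 112  94  80  82  80  83  85  83
  82  85 116 152 180 195 208 207 206 206 202 212 233 243]
335 [84 83 83 82 82 81 82 84 83 93 94 93 94 90 90 90 89 82 83 83 83 83 83 84
 82 82 84 82 84 82 85 84 82 80 87 93 88 90 89 89 93 93 83 84 82 84 83]
345 [ 92  91  92  91  92  92  92  92  89  93  99  94  94  89  89  92  92  92
  90  89  94  94  95  95  94  97  95  96  96  97  93  88  89  93  92  91
  92  90  92  94  97  92  94 101 102 103 101]
355 [ 75  75  75  76  77  78  74  74  84 216  89  97 122  95  92  89  89  91
  91  91  90  90  89  91  89  87  88  87  90  90  90  91  93  92  91  89
  99 107 110 103  98  79  80  79  79  78  78]
```

Request:
arm_command(commands=[-1,0,0.005,0.004,0,0,0,-1,0,0.005,0.008,0,0,0,-1,0,0.005,0.008,0,0,0,0,0,0.005,0.008,0,0,0,1,0,0.005,0.008,0,0,0,1,0,0.005,0.008,0,0,0,1,0,0.005,0.008,0,0,0,1,0,0.005,0.008,0,0,0,1,0,0.005,0.008,0,0,0,1,0,0.005,0.008,0,0,0,1,0,0.005,0.008,0,0,0], newtons=60)

```text
time_s: 24.43
position: [0.6495, -0.1499, 0.169]
tool_rot: [[0.799, 0.592, -0.109], [0.586, -0.806, -0.082], [-0.136, 0.002, -0.991]]
ft_force: [-0.7, 1.8, 3.9]
grip_width: 0.0381
gripper_force: 59.9
```

Request:
arm_command(commands=[1,-0.0055,0,-0.04,0,0,0,1,-0.011,0,-0.08,0,0,0,1,-0.0165,0,-0.119,0,0,0,1,-0.022,0,-0.158,0,0,0,1,-0.0277,0,-0.198,0,0,0,1,-0.033,0,-0.238,0,0,0,1,-0.039,0,-0.277,0,0,0,1,-0.0444,0,-0.317,0,0,0,1,-0.05,0,-0.357,0,0,0,1,-0.0554,0,-0.396,0,0,0,1,-0.061,0,-0.436,0,0,0,1,-0.064,0,-0.456,0,0,0])

```text
time_s: 25.43
position: [0.6489, -0.1504, 0.4009]
tool_rot: [[0.799, 0.591, -0.107], [0.585, -0.807, -0.084], [-0.135, 0.005, -0.991]]
ft_force: [-0.3, -0.2, -1.9]
grip_width: 0.0382
gripper_force: 60.8
```

Run:
```python
from h import *
s=env.observe(); print(s['position'],s['ft_force'],s['grip_width'])
w=cam('wrist'); g=w['image'].mean(2).astype(int); save(w,'s3')
print(g[320:420:2,323])
plan(([.45,.10,.40],pose(5)),([.40,.273,.40],pose(.3)))
```

```text
[ 0.64888812 -0.15040577  0.40093925] [-0.34276108 -0.16509971 -1.90334513] 0.03818554938330013
[236 237 236 235 236 236 235 235 235 236 235 236 235 235 235 236 236 241
 136  77  80  81  82  85  85  84  93 102 105 104 107 104 105  58  44 102
 135  94  54 110  56  68  84 107  94  99 111 152 136  79]
[-0.0246, -0.6393, 0.0033] [0.0205, 0.062, 0.2597] rows 7.7
[0.0978, -0.9775, -0.0155] [0.0231, 0.0613, 0.2988] rows 11.8
```

Request:
arm_command(commands=[1,-0.001,-0.03,0,0.001,0.003,0.012,1,-0.003,-0.08,0,0.0025,0.0077,0.032,1,-0.005,-0.15,0,0.005,0.0145,0.061,1,-0.009,-0.23,0.001,0.0074,0.0223,0.0934,1,-0.012,-0.31,0.0015,0.01,0.03,0.126,1,-0.015,-0.39,0.002,0.0125,0.0378,0.158,1,-0.018,-0.47,0.0025,0.015,0.0456,0.191,1,-0.021,-0.55,0.003,0.0176,0.0533,0.2234,1,-0.0235,-0.61,0.003,0.0196,0.059,0.248,1,-0.0246,-0.639,0.0033,0.0205,0.062,0.26,1,-0.0246,-0.639,0.0033,0.0205,0.062,0.26])

```text
time_s: 26.4
position: [0.4476, 0.1021, 0.3984]
tool_rot: [[0.996, 0.089, -0.004], [0.089, -0.996, 0.003], [-0.004, -0.003, -1.0]]
ft_force: [0.2, -0.5, -1.3]
grip_width: 0.0387
gripper_force: 60.9
```

Run:
```python
from h import *
R=pose(.3); print(env.observe()['position'])
plan(([.40,.273,.38],R),([.40,.273,.25],R))
```

```text
[0.44763529 0.10205174 0.39843475]
[-0.0645, -0.3489, 0.0381] [-0.0013, 0.0017, 0.0398] rows 4.3
[-0.0636, -0.3481, 0.2981] [-0.0013, 0.0017, 0.0398] rows 5.5
```

Request:
arm_command(commands=[1,-0.01,-0.05,0.005,-0.0002,0.0002,0.006,1,-0.022,-0.12,0.012,-0.0004,0.0006,0.013,1,-0.035,-0.19,0.02,-0.0007,0.001,0.021,1,-0.048,-0.26,0.028,-0.001,0.0013,0.03,1,-0.06,-0.32,0.036,-0.0013,0.0017,0.037,1,-0.0645,-0.349,0.05,-0.0013,0.0017,0.04,1,-0.0645,-0.349,0.1,-0.0013,0.0017,0.04,1,-0.064,-0.3485,0.16,-0.0013,0.0017,0.04,1,-0.064,-0.3485,0.22,-0.0013,0.0017,0.04,1,-0.064,-0.348,0.27,-0.0013,0.0017,0.04,1,-0.064,-0.348,0.298,-0.0013,0.0017,0.04,1,-0.064,-0.348,0.298,-0.0013,0.0017,0.04])

```text
time_s: 27.4
position: [0.4015, 0.27, 0.2462]
tool_rot: [[1.0, 0.003, -0.007], [0.003, -1.0, -0.003], [-0.007, 0.003, -1.0]]
ft_force: [-0.9, -0.5, -1.5]
grip_width: 0.0381
gripper_force: 61.1
```

Request:
arm_command(commands=[1,0,0,0,0,0,0,1,0,0,0,0,0,0])

```text
time_s: 27.57
position: [0.403, 0.271, 0.2507]
tool_rot: [[1.0, 0.003, 0.001], [0.003, -1.0, -0.0], [0.001, 0.0, -1.0]]
ft_force: [-0.1, 0.1, -0.6]
grip_width: 0.0378
gripper_force: 61.1
```

Run:
```python
from h import *
w=cam('wrist'); g=w['image'].mean(2).astype(int); save(w,'s4')
s=env.observe(); print(s['position'],s['ft_force'],s['tool_rot'].round(3).tolist())
print(g[350:420:2,323])
for r in (345,): print(r,g[r,255:395:3])
R=pose(.3); plan(([.517,.273,.2505],R))
for c in (317,325):print(g[0:130:2,c])
```

```text
[0.40293041 0.27104773 0.25099789] [ 0.16181558 -0.81620426 -1.7372588 ] [[1.0, 0.003, 0.001], [0.003, -1.0, 0.0], [0.001, -0.0, -1.0]]
[ 31  33  30  77  86  86  86  89  91  94  92  99 111 113 114 112 111 113
  69  33  33  35  34  43  37  35  29  34  30  33  31  32  28  44  38]
345 [86 84 86 55 13 12 11 92 91 91 88 88 90 89 91 87 28 38 33 32 31 33 32 33
 34 36 31 32 35 30 32 32 77 90 89 90 88 88 92 93 98 12 16 17 35 85 85]
[0.2281, -0.0032, 0.0013] [-0.0001, -0.0007, -0.001] rows 2.7
[237 237 237 237 237 237 237 238 238 238 238 238 239 239 239 239 240 239
 240 240 241 240 240 241 241 241 241 241 241 242 242 242 242 242 242 243
 243 243 243 243 243 243 243 244 243 244 244 244 244 243 244 244 244 244
 245 220 192 194 194 193 194 194 195 194 194]
[189 189 188 188 190 190 190 190 191 188 189 189 191 190 190 191 190 191
 191 192 191 191 192 192 193 192 191 192 192 192 192 192 192 193 192 193
 193 192 192 191 192 193 192 191 194 193 193 194 194 194 193 194 193 195
 193 194 166 163 164 164 164 163 165 165 165]
```

Request:
arm_command(commands=[1,0.02,-0.004,0.001,0,0,0,1,0.045,-0.004,0.001,0,0,0,1,0.07,-0.004,0.001,0,0,0,1,0.095,-0.004,0.001,0,0,0,1,0.12,-0.004,0.001,0,0,0,1,0.145,-0.004,0.001,0,0,0,1,0.17,-0.004,0.001,0,0,0,1,0.195,-0.004,0.001,0,0,0,1,0.22,-0.004,0.001,0,0,0,1,0.228,-0.004,0.001,0,0,0,1,0.228,-0.004,0.001,0,0,0,1,0.228,-0.004,0.001,0,0,0])

```text
time_s: 28.62
position: [0.5162, 0.2734, 0.2494]
tool_rot: [[1.0, 0.003, -0.001], [0.003, -1.0, -0.0], [-0.001, 0.0, -1.0]]
ft_force: [0.1, 0.8, -2.2]
grip_width: 0.0383
gripper_force: 61.1
```

Request:
arm_command(commands=[1,0,0,0.005,0,0,0,1,0,0,0.01,0,0,0,1,0,0,0.015,0,0,0,1,0,0,0.02,0,0,0,1,0,0,0.025,0,0,0,1,0,0,0.03,0,0,0,1,0,0,0.03,0,0,0])

```text
time_s: 29.2
position: [0.5159, 0.2734, 0.2338]
tool_rot: [[1.0, 0.003, -0.002], [0.003, -1.0, -0.001], [-0.002, 0.001, -1.0]]
ft_force: [-0.2, -0.6, -2.0]
grip_width: 0.038
gripper_force: 61.1
```

Request:
arm_command(commands=[1,0,0,0.003,0,0,0,1,0,0,0.006,0,0,0,1,0,0,0.006,0,0,0])

```text
time_s: 29.45
position: [0.5164, 0.2735, 0.233]
tool_rot: [[1.0, 0.003, 0.002], [0.003, -1.0, 0.0], [0.002, -0.0, -1.0]]
ft_force: [-2.9, -0.4, 7.6]
grip_width: 0.0383
gripper_force: 62.0
```

Request:
arm_command(commands=[1,0,0,-0.004,0,0,0,1,0.006,0,-0.004,0,0,0,1,0.012,0,-0.004,0,0,0,1,0.018,0,-0.004,0,0,0,1,0.024,0,-0.004,0,0,0,1,0.024,0,-0.004,0,0,0])

```text
time_s: 29.95
position: [0.529, 0.2736, 0.2333]
tool_rot: [[1.0, 0.003, 0.0], [0.003, -1.0, 0.0], [0.0, -0.0, -1.0]]
ft_force: [1.8, 1.3, 0.6]
grip_width: 0.0382
gripper_force: 61.3
```

Request:
arm_command(commands=[0.6,0,0,0,0,0,0,0.3,0,0,0,0,0,0,0,0,0,0,0,0,0,-0.3,0,0,0,0,0,0,-0.3,0,0,0,0,0,0,-0.3,0,0,-0.03,0,0,0,-0.3,0,0,-0.08,0,0,0,-0.3,-0.01,0,-0.11,0,0,0,0.4,-0.03,0,-0.11,0,0,0,0.43,-0.055,0,-0.11,0,0,0,0.43,-0.055,0,-0.11,0,0,0])

```text
time_s: 30.87
position: [0.4992, 0.2735, 0.289]
tool_rot: [[1.0, 0.004, -0.001], [0.004, -1.0, -0.0], [-0.001, 0.0, -1.0]]
ft_force: [0.6, -0.5, 0.9]
grip_width: 0.0245
gripper_force: 0.0
```

Run:
```python
from h import *
w=cam('wrist'); g=w['image'].mean(2).astype(int); save(w,'s5')
s=env.observe(); print(s['position'],s['ft_force'],s['grip_width'])
print(proj(w,[[.528,.273,.25],[.557,.273,.25],[.5635,.273,.25]]))
for c in (317,325): print(g[140:300:2,c])
plan(([.500,.273,.29],pose(.3)),([.500,.273,.235],pose(.3)))
```

```text
[0.50013794 0.27342909 0.288814  ] [ 0.90497315 -0.75807699 -0.26517271] 0.024155477578683252
[[323.83929213 242.22713831]
 [323.92277221 178.00625843]
 [323.94303283 162.59521335]]
[168 171 184 183 184 152  88 113 183 205 164 101 102  95  78 102 104 106
 105 101  98  84 101  99 100  99  99  99 100  99  99  98 100  99  97  98
  97  98  98  98  98  99  97  94  93  95  83  79  83  95 103 105 105 102
  97  91  96  95  95  97  95  96  97  95  98  96  95  96  95  96  97  95
  97  99  96  96  96  95  97  96]
[167 220 232 231 231 238 105  96  89  88  87  89  90  85  77  92  90  89
  88  89  86  88 109 110 110 111 110 111 110 111 110 109 110 110 110 110
 108 110 109 112 108 109 111 110 110 110 106  78  84  85 104 105 105 105
 103  93 110 111 110 109 109 109 109 110 111 109 109 111 107 109 109 110
 110 109 108 109 110 107 108 109]
[-0.0003, 0.0009, -0.0024] [0.0002, 0.0002, -0.0007] rows 0.0
[-0.0002, 0.0008, 0.1076] [0.0002, 0.0002, -0.0007] rows 1.3
```

Request:
arm_command(commands=[0.43,0,0,0.03,0,0,0,0.43,0,0,0.06,0,0,0,0.43,0,0,0.09,0,0,0,0.43,0,0,0.107,0,0,0,0.43,0,0,0.107,0,0,0,0.43,0.012,0,0.107,0,0,0,0.43,0.022,0,0.107,0,0,0,0.43,0.03,0,0.107,0,0,0,0.43,0.038,0,0.107,0,0,0,0.43,0.045,0,0.107,0,0,0,0.43,0.052,0,0.107,0,0,0,0.43,0.06,0,0.107,0,0,0])

```text
time_s: 31.92
position: [0.5309, 0.2736, 0.235]
tool_rot: [[1.0, 0.003, -0.001], [0.003, -1.0, -0.0], [-0.001, 0.0, -1.0]]
ft_force: [-1.1, 0.5, 1.0]
grip_width: 0.0244
gripper_force: 0.7
```

Request:
arm_command(commands=[0.43,0.007,0,0,0,0,0,0.43,0.014,0,0,0,0,0,0.43,0.021,0,0,0,0,0,0.43,0.026,0,0,0,0,0,0.43,0.03,0,0,0,0,0,0.43,0.034,0,0,0,0,0,0.43,0.038,0,0,0,0,0,0.43,0.038,0,0,0,0,0])

```text
time_s: 32.58
position: [0.5497, 0.2737, 0.2348]
tool_rot: [[1.0, 0.003, -0.001], [0.003, -1.0, -0.0], [-0.001, 0.0, -1.0]]
ft_force: [-2.4, 1.8, 0.3]
grip_width: 0.0243
gripper_force: 1.9
```

Request:
arm_command(commands=[0.43,0.002,0,0,0,0,0,0.43,0.004,0,0,0,0,0,0.43,0.004,0,0,0,0,0])

```text
time_s: 32.83
position: [0.5514, 0.2737, 0.2348]
tool_rot: [[1.0, 0.004, -0.002], [0.004, -1.0, -0.0], [-0.002, 0.0, -1.0]]
ft_force: [-4.1, 1.7, 1.0]
grip_width: 0.0245
gripper_force: 2.4
```

Request:
arm_command(commands=[0.43,0.002,0,0,0,0,0,0.43,0.004,0,0,0,0,0,0.43,0.004,0,0,0,0,0])

```text
time_s: 33.08
position: [0.5534, 0.2737, 0.2348]
tool_rot: [[1.0, 0.004, -0.002], [0.004, -1.0, -0.0], [-0.002, 0.0, -1.0]]
ft_force: [-4.4, 2.2, 0.8]
grip_width: 0.0244
gripper_force: 2.4
```

Request:
arm_command(commands=[0.43,0.001,0,0,0,0,0,0.43,0.002,0,0,0,0,0,0.43,0.003,0,0,0,0,0,0.43,0.003,0,0,0,0,0])

```text
time_s: 33.42
position: [0.5543, 0.2737, 0.2349]
tool_rot: [[1.0, 0.004, -0.003], [0.004, -1.0, -0.0], [-0.003, 0.0, -1.0]]
ft_force: [-7.6, 1.6, 3.0]
grip_width: 0.0245
gripper_force: 3.9
```

Request:
arm_command(commands=[0.43,0.001,0,0,0,0,0,0.43,0.002,0,0,0,0,0,0.43,0.003,0,0,0,0,0,0.43,0.003,0,0,0,0,0])

```text
time_s: 33.75
position: [0.5545, 0.2737, 0.2348]
tool_rot: [[1.0, 0.004, -0.006], [0.004, -1.0, -0.001], [-0.006, 0.001, -1.0]]
ft_force: [-14.2, 0.6, 5.1]
grip_width: 0.0243
gripper_force: 7.2
```

Run:
```python
from h import *
w=cam('wrist'); g=w['image'].mean(2).astype(int); save(w,'s6')
s=env.observe(); print(s['position'],s['ft_force'])
print(proj(w,[[.572,.273,.262],[.566,.273,.25]]))
print(g[280:400:2,318])
plan(([.540,.273,.235],pose(.3)))
```

```text
[0.55458954 0.27370804 0.23484882] [-14.56136648   0.2398099    4.42474385]
[[323.56694817 349.06525847]
 [323.73295522 343.30841386]]
[110 111 114 115 115 114 114 115 116 116 115 117 117 116 117 117 115 115
 114 110 112 113 115 116 116 114 113 113 116 117 118 119 104  95 112 111
 111 108 109 109 110 110 110 111 109 109 111 110 112 110 109 110 110 110
 109 111 109 109 110 110]
[-0.0292, 0.0013, -0.0001] [0.0004, 0.0029, -0.0006] rows 0.4
```

Request:
arm_command(commands=[0.43,-0.005,0,0,0,0,0,0.43,-0.015,0,0,0,0,0,0.43,-0.03,0,0,0,0,0,0.43,-0.05,0,-0.01,0,0,0,0.43,-0.06,0,-0.05,0,0,0,0.43,-0.09,0,-0.1,0,0,0,0.43,-0.14,0,-0.14,0,0,0,0.43,-0.2,0,-0.14,0,0,0,0.43,-0.26,0,-0.14,0,0,0,0.43,-0.3,0,-0.14,0,0,0,0.43,-0.3,0,-0.14,0,0,0,0.43,-0.3,0,-0.14,0,0,0])

```text
time_s: 34.8
position: [0.406, 0.2731, 0.3059]
tool_rot: [[1.0, 0.004, 0.001], [0.004, -1.0, 0.0], [0.001, -0.0, -1.0]]
ft_force: [-0.4, -0.3, 0.8]
grip_width: 0.0242
gripper_force: 0.0
```

Request:
arm_command(commands=[0.43,0,0.05,0,0,-0.03,0,0.43,0,0.12,0,0,-0.08,0,0.43,0,0.2,0,0,-0.13,0,0.43,0,0.2,0,0,-0.19,0,0.43,0,0.2,0,0,-0.23,0,0.43,0,0.2,0,0,-0.23,0,0.43,0,0.2,0,0,-0.23,0])

```text
time_s: 35.38
position: [0.4081, 0.1728, 0.3041]
tool_rot: [[0.886, 0.002, -0.463], [0.002, -1.0, -0.002], [-0.463, 0.001, -0.886]]
ft_force: [-0.1, -0.1, 0.1]
grip_width: 0.0246
gripper_force: 0.0
```

Run:
```python
from h import *
w=cam('wrist'); save(w,'f1'); sc=cam('scene'); t=cam('top'); save(sc,'f2')
print(env.observe()['position'],env.observe()['time_s'])
p=proj(w,[[.566,.273,.24]])[0]; print(p, proj(sc,[[.566,.273,.24]]))
a=w['image'][:,:,::-1]; b=cv2.resize(sc['image'][150:350,140:440,::-1],(480,320)); c=cv2.resize(t['image'][190:310,160:460,::-1],(300,120))
u,v=np.clip(p.round().astype(int),0,639); z=a[max(0,v-100):v+140,max(0,u-160):u+160]
z=cv2.resize(z,None,fx=320/z.shape[1],fy=320/z.shape[1]); z=z[:320]; z=cv2.copyMakeBorder(z,0,320-z.shape[0],0,0,0)
top=np.hstack([b,z]); bot=np.zeros((280,800,3),np.uint8); bot[:240,:320]=cv2.resize(a,(320,240)); bot[:184,330:790]=cv2.resize(c,(460,184))
cv2.imwrite('pics/final.png',np.vstack([top,bot]))
```

```text
[0.40678952 0.17340705 0.30543267] 35.5333
[-163.89629086 -319.51985578] [[229.10792664 248.08938643]]
```

View pics/final.png

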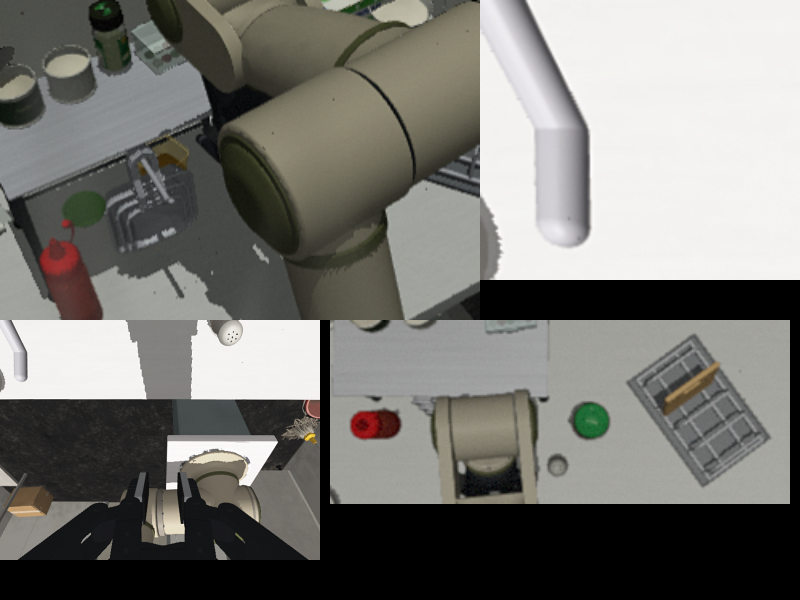

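The composite shows the three pans nested and hanging at the hook's root under the shelf edge. The board is alone in the rack, the bottle, jar and shaker are standing, and the arm is clear of everything.

```bash
python3 -c "
from h import *
print(env.close_job())"
```

```text
the job is handed in; nothing more can be done
None
```

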